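Set out the pastry station

ROBOT

A 6-joint arm with a two-finger parallel gripper is mounted at the origin on the work surface. World frame = base frame: x ahead of the robot, y to its left, z up, the work surface at z = 0. Lengths are in m, angles in rad, forces in N, time in s.
With the tool pointing down it reaches from about 0.35 to 0.975 m from the base axis. Payload 4.9 kg.
Tool frame: the origin (TCP) lies midway between the tips of the shut fingers; the grasp point (between the pads) lies manip.tcp_to_grasp behind it (manip.tcp_to_grasp is the distance from the TCP to the grasp point, in m); z points along the fingers, y is the line along which they close (so a half turn about z gives the same grasp; the last joint's range is limited). The gripper opens to 85 mm and grips with 20 to 120 N. Pads are 22 mm wide; open, the fingers measure 114 mm over their backs; the gripper's body (76 mm by 85 mm) begins 54 mm behind the grasp point. The pads swing forward as they close: fully open they stand 13 mm farther back than shut.
Start: joints at [1.107, 0.053, 1.613, -0, 1.476, -0.119], TCP at [0.211, 0.588, 0.231] pointing down, gripper open.
Joint ranges: [-3.01, 3.01], [-1.01, 2.22], [0.06, 2.58], [-1.02, 4.17], [0.09, 2.62], [-3.14, 3.14]. Speed limits (rad/s): [2.57, 2.57, 3.14, 3.14, 3.14, 3.14].

INTERFACE

Orientations are given as a unit quaternion [w, x, y, z].
In Python, from plant import manip, grab_frame, calibration, job_done gives the robot as it stands.
- The arm moves only by the tool send_rows, never from a script. Its argument "rows" is a list of rows, each an object of numbers: "x", "y", "z": the shift along the tool's x, y, z normalised to -1 to 1, where 1 is 15 cm; "wx", "wy", "wz": the turn, a rotation vector about the tool's x, y, z normalised to -1 to 1, where 1 is pi/4 rad; "hand": the opening, from -1 (shut) to 1 (fully open). In form: [{"x": .., "y": .., "z": .., "wx": .., "wy": .., "wz": .., "hand": ..}, ...]. A call has exactly 10 rows; each row shifts and turns the commanded pose from where the row before left it, along the tool's axes as they then stand; what a row does not reach is not made up. A row lasts 1/12 s, in which the tool goes at most 41.7 mm and 7.16 degrees, less where a joint would pass 70% of its speed; a pose out of reach is approached as far as the arm can. A call with a number of a shift or a turn outside -1 to 1 is refused whole. A call with a gripper value outside its range is refused whole. The fingers move at their own pace and stop on an object; the grip force is fixed at half the most. Time passes only in rows, so rows that do not move let the fingers close, or fill a call up. It gives the time, the measured TCP pose, the force, the opening and the grip force at its end, in the units of the state.
- manip.state(): the state, without advancing time (a new reading comes with each control period).
- grab_frame(name): name is "side" or "top" or "wrist"; returns the picture (400x640x3 uint8, blue, green, red); there is no depth.
- calibration(name): a dict with "camera_matrix" (3x3 intrinsics, pixels), "k1" (the pictures are not rectified: a ray, as slopes to the right and down, at radius r is drawn at 1 + k1 r^2 times it, then the intrinsics apply), "R" (3x3) and "t" (3): a world point X has camera coordinates R X + t. Camera axes: x right, y down, z forward; pixel columns grow to the right and rows downward; lengths in m; the calibration is good to about 2 mm. A picture is of the moment at which its call begins: read the wrist's pose just before it. calibration takes no time and is no camera call; for the wrist camera it gives the pose at the moment of the call.
- job_done(): hands the job in; it is judged then, once.
The state is a dict: "time": time; "joint_pos": joint angles; "joint_vel": joint speeds; "joint_efforts": joint torques, N m; "tool_pos": TCP position; "tool_rot": TCP orientation; "contact_force": force on the tool from outside, world axes, zero at the start; "ft_torque": the same for the moment, N m; "gripper_width": opening from 0.0 (shut) to 1.0 (fully open); "grasp_force": force on a finger pad.
Only numpy, scipy, OpenCV 4.12 (cv2) and the standard library are available. Lean on these libraries where they do the work, as an engineer would, in place of code of your own. Each camera call takes 0.05 s, during which the arm holds its last target. There are 200 camera calls.

TASK

Get the table ready for stamping pastry. Stand the tall flour tin in the middle of the round cork mat, with the small spice pot centred on top of it; stand the wooden dough stamp upright on the table exactly halfway between the middle of the cork mat and the middle of the pastry board; and set the square cutter flat on the table behind the board's raised lip, about 3 cm clear of it, centred on the lip and square to it. Leave the round cutter, the bowl and the towel roll where they are.

Things in the scene. Friction and masses are not known exactly. Their poses are not given: they have to be found in the camera images.
- cork_mat: Thin round cork mat fixed to the table, diameter 120 mm, 5 mm thick (top 5 mm above the table). Origin: centre of its underside, on the table. Its y axis lies along the line to the pastry board's origin, either towards it or away from it; that board's origin is always 340 mm away. It lies to the left or to the right of the board.
- board: Small light-wood pastry board fixed to the table, 110 mm deep (own x) by 160 mm wide (own y), 12 mm thick, with a dark wooden lip along its whole far edge (own +x, away from the robot). The lip is 12 mm thick and stands 30 mm above the table; its outer face is 55 mm from the origin. Origin: centre of the underside. Behind the lip means beyond that face, off the board, along own +x.
- flour_tin: Tall plain aluminium tin with a closed flat lid, a cylinder of diameter 64 mm (65 mm at the lid, which is the top 12 mm) and height 95 mm, about 0.35 kg. Loose, upright. Origin: centre of its underside, z up.
- spice_pot: Small closed white ceramic pot with a blue band and flat cork top, a cylinder of diameter 50 mm and height 42 mm, about 0.13 kg. Loose, upright. Origin: centre of its underside, z up.
- dough_stamp: Wooden dough stamp standing on its round foot: foot of diameter 56 mm and 18 mm high, a neck of diameter 18 mm, and a dark grip of diameter 28 mm from 40 to 83 mm height (top at 83 mm); about 0.12 kg. Loose. Origin: centre of its underside, z up.
- square_cutter: Square steel pastry cutter, an open frame 56 by 56 mm outside, 40 mm high, walls 3 mm thick; about 0.09 kg. Loose. Origin: centre of the lower opening, z up; x and y are square to its sides, so it can be gripped across its outside along x or y.
- round_cutter: Round steel pastry cutter, an open ring of outside diameter 70 mm, 40 mm high. A bystander, to be left alone. Origin: centre of its lower opening.
- bowl: White bowl of diameter 160 mm, 70 mm high. A bystander, to be left alone. Origin: centre of its underside.
- towel_roll: Roll of paper towel of diameter 110 mm on a wooden stand of diameter 140 mm, 247 mm high in all. A bystander, to be left alone. Origin: centre of its underside.
Things that resemble listed ones, but are neither listed nor needed, are in the scene too. There is more than one size of the cork_mat; the job needs the smaller.

How it is judged:
By the outcome, as a careful person would: the job done as asked, in the order asked, and still so for the second after the job is handed in, with the robot touching nothing.
It also fails if it takes over 99 s, if anything falls off the work surface, if the arm or the gripper's body presses on something with over 40 N, if the wrist force passes 120 N, or if a joint passes its speed limit or range.

## Working session

There is one attempt and no reset: what is moved stays moved. The work goes in short steps, Python scripts to look and compute and a tool call to move; the robot and the scene stay as the last step left them, time stands still between calls to the robot, and variables do not carry over. Pictures are saved under pics/ and viewed, at most 14 in all, crops included, and the job is handed in when it is done.

Besides the shell and the picture viewer there is one more tool, called after ">>>" by a JSON object that holds its "method" and its "body", one argument or row to a line. send_rows: Moves the arm, as the interface text tells. Scaled input: -1 to 1 covers 15 cm each way for a shift and pi/4 rad each way for a turn. Its arguments: {"type":"object","properties":{"rows":{"type":"array","items":{"type":"object","properties":{"x":{"type":"number","minimum":-1,"maximum":1},"y":{"type":"number","minimum":-1,"maximum":1},"z":{"type":"number","minimum":-1,"maximum":1},"wx":{"type":"number","minimum":-1,"maximum":1},"wy":{"type":"number","minimum":-1,"maximum":1},"wz":{"type":"number","minimum":-1,"maximum":1},"hand":{"type":"number"}}}}},"required":["rows"]}

```bash
mkdir -p pics; ls; python3 - <<'E'
from plant import manip, grab_frame, calibration
import cv2,json
print(manip.state(), manip.tcp_to_grasp)
for n in("top","side"):
    cv2.imwrite(f"pics/{n}0.png",grab_frame(n))
    c=calibration(n);print(n,{k:(v.tolist() if hasattr(v,'tolist') else v) for k,v in c.items()})
E
```

```text
pics
{'time': 0.0, 'joint_pos': array([ 1.10701659e+00,  5.33529178e-02,  1.61431965e+00,  1.21439216e-05,
        1.47600098e+00, -1.19004185e-01]), 'joint_vel': array([ 1.91499327e-03,  7.07754651e-05, -6.11979457e-04, -9.95141048e-04,
       -6.08224401e-04, -9.99332137e-04]), 'joint_efforts': array([-1.41432665e-03, -3.93660808e+01, -3.70189834e+01, -1.26692903e-04,
        6.91281661e-03, -1.06417292e-05]), 'tool_pos': array([0.21095417, 0.58764898, 0.23005015]), 'tool_rot': array([-3.04695066e-04,  1.71535701e-01,  9.85177355e-01, -9.94850886e-04]), 'contact_force': array([ 0.63515501, -0.20041635,  0.87359574]), 'ft_torque': array([-0.00270945,  0.0085234 ,  0.03448734]), 'grasp_force': 0.0, 'gripper_width': 0.9983961372906052} 0.0187
top {'camera_matrix': [[389.76416280463894, 0.0, 319.3645814463356], [0.0, 389.76416280463894, 200.80517430217958], [0.0, 0.0, 1.0]], 'k1': -0.020024349850117074, 'R': [[-0.025827750259992552, -0.9994046560909797, 0.022874892353355068], [-0.9883596902728045, 0.022097090443050395, -0.15052189620715453], [0.14992681534786637, -0.026496263465284674, -0.9883419944847152]], 't': [-0.04975348583761863, 0.4999754209924957, 1.1000947460670891]}
side {'camera_matrix': [[424.0499418884197, 0.0, 327.7827919578005], [0.0, 424.0499418884197, 202.50601823507623], [0.0, 0.0, 1.0]], 'k1': -0.07650187810496104, 'R': [[0.9921028166801792, -0.12533578308193005, 0.004789844934244922], [-0.08247027712278815, -0.6806189637509211, -0.7279810983630773], [0.09450214032785319, 0.7218370783368373, -0.685580467787402]], 't': [-0.5020481677423206, 0.05566142999362732, 1.3369775213719663]}
```

View pics/top0.png

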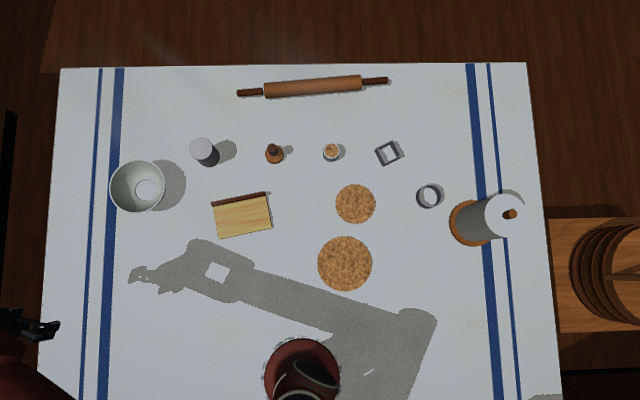

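View pics/side0.png

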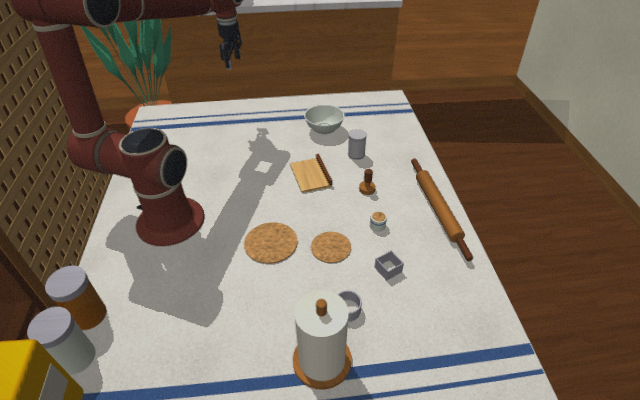

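The top view shows the tin at about (205,150), the stamp at (275,153), the pot at (331,151) and the square cutter at (389,153). The board is at (242,215) with its lip on the upper edge, and the small mat is at (355,204). The side view agrees, and the rolling pin and large mat are decoys.

```bash
cat > h.py <<'E'
import numpy as np, cv2
from plant import manip, grab_frame, calibration
def ray(c,uv):
    uv=np.atleast_2d(np.asarray(uv,float)); K=np.array(c["camera_matrix"])
    d=(uv-K[:2,2])/[K[0,0],K[1,1]]; s=d.copy()
    for _ in range(20): s=d/(1+c["k1"]*(s**2).sum(1,keepdims=True))
    R=np.array(c["R"]); return -R.T@np.array(c["t"]), np.c_[s,np.ones(len(s))]@R
def plane(c,uv,z):
    C,D=ray(c,uv); return C+D*((z-C[2])/D[:,2:])
def proj(c,X):
    q=np.atleast_2d(X)@np.array(c["R"]).T+np.array(c["t"]); s=q[:,:2]/q[:,2:]
    s=s*(1+c["k1"]*(s**2).sum(1,keepdims=True)); K=np.array(c["camera_matrix"])
    return s*[K[0,0],K[1,1]]+K[:2,2]
def blobs(m,amin=30):
    cs,_=cv2.findContours(m.astype(np.uint8)*255,cv2.RETR_EXTERNAL,cv2.CHAIN_APPROX_NONE)
    return [k for k in cs if cv2.contourArea(k)>amin]
def circ(c,k,z):
    "centre (area centroid) and equivalent diameter of contour k on plane z"
    p=plane(c,k.reshape(-1,2),z)[:,:2].astype(np.float32); o=p.mean(0); M=cv2.moments((p-o)*1000)
    return o+np.array([M["m10"],M["m01"]])/M["m00"]/1000, 2*np.sqrt(M["m00"]/np.pi)
E
python3 - <<'E'
from h import *
for n in("top","side"):
    im=cv2.imread(f"pics/{n}0.png"); c=calibration(n)
    hsv=cv2.cvtColor(im,cv2.COLOR_BGR2HSV)
    m=(hsv[...,1]>90)&(hsv[...,2]>90)&(hsv[...,0]<30)
    print(n)
    for k in blobs(m):
        x,y,w,h=cv2.boundingRect(k)
        p,d=circ(c,k,.005)
        if .2<p[0]<.9 and abs(p[1])<.6: print((x,y,w,h),p.round(4),d.round(1))
    if n=="top":
        cv2.imwrite("pics/z1.png",cv2.resize(im[130:280,185:445],None,fx=3,fy=3,interpolation=cv2.INTER_CUBIC))
E
```

```text
top
(317, 237, 55, 54) [ 0.3165 -0.1305] 156.0
(450, 200, 39, 46) [ 0.418  -0.4933] 59.1
(213, 196, 59, 43) [0.4608 0.169 ] 138.0
(336, 185, 39, 38) [ 0.4934 -0.1694] 115.2
(265, 150, 18, 13) [0.6413 0.0771] 33.1
(325, 144, 13, 13) [ 0.6604 -0.1023] 37.9
(264, 76, 98, 18) [ 0.8731 -0.0559] 118.9
side
(293, 345, 59, 44) [ 0.4203 -0.5511] 62.6
(316, 299, 11, 10) [ 0.4413 -0.3668] 25.1
(458, 238, 13, 19) [ 0.8871 -0.2261] 25.4
(311, 232, 40, 31) [ 0.4924 -0.1739] 116.3
(244, 223, 53, 40) [ 0.3158 -0.1336] 156.8
(372, 212, 13, 9) [ 0.6594 -0.0664] 38.0
(360, 181, 15, 14) [0.6495 0.0763] 47.6
(413, 159, 51, 79) [ 0.8693 -0.0089] 138.7
(290, 154, 42, 39) [0.4636 0.169 ] 146.8
```

View pics/z1.png

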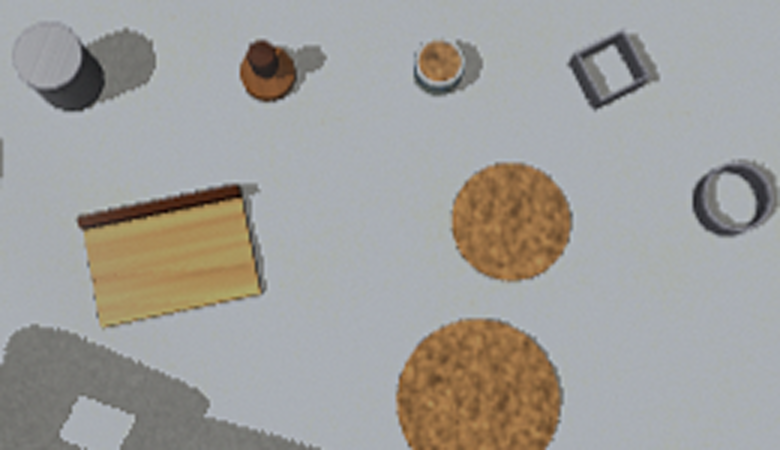

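```bash
python3 - <<'E'
from h import *
for n in("top","side"):
    im=cv2.imread(f"pics/{n}0.png"); c=calibration(n)
    f=8
    def box(X,r):
        u=proj(c,X)[0]; x0,y0=(u-r).astype(int); return im[y0:y0+2*r,x0:x0+2*r],np.array([x0,y0])
    def up(a): 
        return cv2.resize(a,None,fx=f,fy=f,interpolation=cv2.INTER_CUBIC)
    def topx(k,o): return ((k.reshape(-1,2)+.5)/f-.5+o)
    print(n)
    # board
    a,o=box([.461,.169,.012],40); h=cv2.cvtColor(up(a),cv2.COLOR_BGR2HSV)
    k=max(blobs((h[...,2]>135)&(h[...,1]>60)),key=cv2.contourArea)
    p=plane(c,topx(k,o),.012)[:,:2].astype(np.float32)
    r=cv2.minAreaRect(p*1000); print("board",r,)
    # mat
    a,o=box([.493,-.171,.005],35); h=cv2.cvtColor(up(a),cv2.COLOR_BGR2HSV)
    k=max(blobs(h[...,1]>70),key=cv2.contourArea); print("mat",circ(c,topx(k,o),.005))
    # pot cork
    a,o=box([.66,-.1,.042] if n=="top" else [.65,-.1,.042],14); h=cv2.cvtColor(up(a),cv2.COLOR_BGR2HSV)
    k=max(blobs(h[...,1]>70),key=cv2.contourArea); print("pot",circ(c,topx(k,o),.042),topx(k,o).mean(0))
    # stamp grip
    a,o=box([.64,.075,.05],18); h=cv2.cvtColor(up(a),cv2.COLOR_BGR2HSV)
    k=max(blobs((h[...,1]>70)),key=cv2.contourArea); q=topx(k,o); p=plane(c,q,0); 
    k2=max(blobs((h[...,1]>70)&(h[...,2]<85)),key=cv2.contourArea);q2=topx(k2,o)
    print("stamp all bbox",q.min(0),q.max(0),"dark",q2.min(0),q2.max(0))
    print("proj base/top", proj(c,[[.64,.077,.0],[.64,.077,.083]]))
E
```

```text
top
board ((459.37957763671875, 168.27017211914062), (98.6877670288086, 159.849365234375), 10.63352108001709)
mat (array([ 0.49343493, -0.16938301]), np.float64(118.62828137187766))
pot (array([ 0.6499409 , -0.10033959]), np.float64(40.18475629343015)) [331.03831967 150.04077869]
stamp all bbox [264.5625 143.5625] [282.9375 163.1875] dark [266.9375 143.5625] [282.9375 163.1875]
proj base/top [[272.63181089 158.10632657]
 [269.85571629 150.58598929]]
side
board ((457.7383117675781, 162.8348388671875), (101.4575424194336, 163.13986206054688), 10.838349342346191)
mat (array([ 0.49244864, -0.17358827]), np.float64(120.16871308960853))
pot (array([ 0.64859863, -0.10246175]), np.float64(41.023192642393106)) [378.25520833 216.06912879]
stamp all bbox [358.9375 168.5625] [374.9375 194.4375] dark [364.3125 171.9375] [371.8125 186.0625]
proj base/top [[363.72768503 188.06142028]
 [365.29704088 169.1468024 ]]
```

```bash
cat >> h.py <<'E'
from scipy.spatial.transform import Rotation as Ro
def tool():
    s=manip.state(); q=s["tool_rot"]; return s["tool_pos"],Ro.from_quat([q[1],q[2],q[3],q[0]])
def plan(target,yaw=None):
    """steps (normalised totals) to put TCP at target, tool pointing down, with closing axis y at world angle yaw (mod pi)"""
    p,R=tool(); d=R.inv().apply(np.array(target)-p)/.15
    if yaw is not None:
        best=None
        for a in (yaw,yaw+np.pi):
            y=np.array([np.cos(a),np.sin(a),0]); z=np.array([0,0,-1.]); x=np.cross(y,z)
            w=(R.inv()*Ro.from_matrix(np.c_[x,y,z])).as_rotvec()
            if best is None or np.linalg.norm(w)<np.linalg.norm(best): best=w
        print("turn total",(best/(np.pi/4)).round(3),"min rows",np.linalg.norm(best)/.125)
    print("tcp",p.round(4),"shift total",d.round(3),"min rows",np.linalg.norm(d)/.278)
E
python3 - <<'E'
from h import *
c=calibration("top"); print("tin",plane(c,[[201.3,148.7]],.095), "stamp top",plane(c,[[272.3,145.2]],.083),"cutter",plane(c,[[388.5,152.5]],.04))
c=calibration("wrist"); C=-c["R"].T@c["t"]; p,R=tool()
print("cam offset in tool",R.inv().apply(C-p),"axes in tool",R.inv().apply(c["R"]).round(3),c["camera_matrix"][0,0],c["k1"])
plan([.50,.05,.50],np.pi/2)
E
```

```text
tin [[0.64596258 0.26860141 0.095     ]] stamp top [[0.65577472 0.06992475 0.083     ]] cutter [[ 0.63974443 -0.27212958  0.04      ]]
cam offset in tool [ 0.07497908 -0.00033664 -0.14188999] axes in tool [[-0.001  1.    -0.   ]
 [-0.956 -0.001 -0.293]
 [-0.293  0.     0.956]] 299.7501028471101 -0.015348383454056575
turn total [-0.002 -0.001 -0.439] min rows 2.758253172300159
tcp [0.211  0.5877 0.2302] shift total [-3.025 -2.726 -1.794] min rows 16.005703563739438
```

>>> {"method": "send_rows", "body": {
  "rows": [
    {"z": -0.167, "wz": -0.11, "hand": 1},
    {"z": -0.167, "wz": -0.11, "hand": 1},
    {"z": -0.167, "wz": -0.11, "hand": 1},
    {"z": -0.167, "wz": -0.11, "hand": 1},
    {"x": -0.11, "y": -0.22, "hand": 1},
    {"x": -0.11, "y": -0.22, "hand": 1},
    {"x": -0.11, "y": -0.22, "hand": 1},
    {"x": -0.11, "y": -0.22, "hand": 1},
    {"x": -0.11, "y": -0.22, "hand": 1},
    {"x": -0.11, "y": -0.22, "hand": 1}
  ]
}}

```text
invalid input at $.rows[0]: expected keys x, y, z, wx, wy, wz, hand
```

>>> {"method": "send_rows", "body": {
  "rows": [
    {"x": -0.127, "y": -0.25, "hand": 1},
    {"x": -0.127, "y": -0.25, "hand": 1},
    {"x": -0.127, "y": -0.25, "hand": 1},
    {"x": -0.127, "y": -0.25, "hand": 1},
    {"x": -0.127, "y": -0.25, "hand": 1},
    {"x": -0.127, "y": -0.25, "hand": 1},
    {"x": -0.127, "y": -0.25, "hand": 1},
    {"x": -0.127, "y": -0.25, "hand": 1},
    {"x": -0.127, "y": -0.25, "hand": 1},
    {"hand": 1}
  ]
}}

```text
invalid input at $.rows[0]: expected keys x, y, z, wx, wy, wz, hand
```

```bash
python3 - <<'E'
from h import *
import pickle
c=calibration("wrist"); im=grab_frame("wrist"); cv2.imwrite("pics/w1.png",im); pickle.dump(c,open("w1.pkl","wb")); plan([.5,.05,.33],np.pi/2)
print(manip.state()["time"])
E
```

```text
turn total [-0.002 -0.001 -0.439] min rows 2.7586438674240585
tcp [0.211  0.5878 0.2303] shift total [-3.025 -2.724 -0.661] min rows 14.834001625445472
0.15
```

View pics/w1.png

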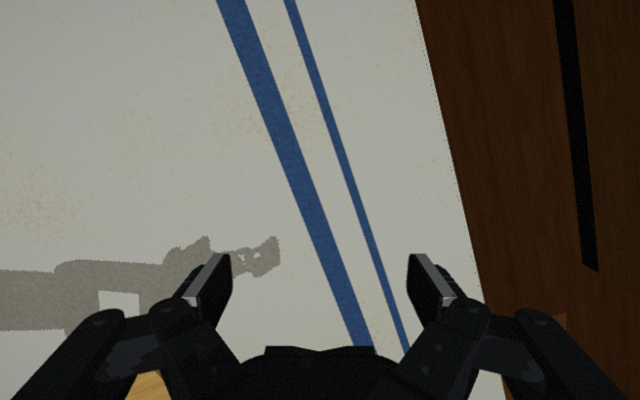

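The picture was taken before any move, because the rows were refused: every key has to be given. It shows only bare cloth, with the fingers filling the bottom.

>>> {"method": "send_rows", "body": {
  "rows": [
    {"x": 0, "y": 0, "z": -0.167, "wx": 0, "wy": 0, "wz": -0.11, "hand": 1},
    {"x": 0, "y": 0, "z": -0.167, "wx": 0, "wy": 0, "wz": -0.11, "hand": 1},
    {"x": 0, "y": 0, "z": -0.167, "wx": 0, "wy": 0, "wz": -0.11, "hand": 1},
    {"x": 0, "y": 0, "z": -0.167, "wx": 0, "wy": 0, "wz": -0.11, "hand": 1},
    {"x": -0.16, "y": -0.22, "z": 0, "wx": 0, "wy": 0, "wz": 0, "hand": 1},
    {"x": -0.16, "y": -0.22, "z": 0, "wx": 0, "wy": 0, "wz": 0, "hand": 1},
    {"x": -0.16, "y": -0.22, "z": 0, "wx": 0, "wy": 0, "wz": 0, "hand": 1},
    {"x": -0.16, "y": -0.22, "z": 0, "wx": 0, "wy": 0, "wz": 0, "hand": 1},
    {"x": -0.16, "y": -0.22, "z": 0, "wx": 0, "wy": 0, "wz": 0, "hand": 1},
    {"x": -0.16, "y": -0.22, "z": 0, "wx": 0, "wy": 0, "wz": 0, "hand": 1}
  ]
}}

```text
time: 0.98
tool_pos: [0.356, 0.3886, 0.3312]
tool_rot: [-0.0, -0.001, 1.0, -0.0]
contact_force: [1.3, 0.6, -0.8]
gripper_width: 1.004
grasp_force: 0.0
```

>>> {"method": "send_rows", "body": {
  "rows": [
    {"x": -0.16, "y": -0.22, "z": 0, "wx": 0, "wy": 0, "wz": 0, "hand": 1},
    {"x": -0.16, "y": -0.22, "z": 0, "wx": 0, "wy": 0, "wz": 0, "hand": 1},
    {"x": -0.16, "y": -0.22, "z": 0, "wx": 0, "wy": 0, "wz": 0, "hand": 1},
    {"x": -0.16, "y": -0.22, "z": 0, "wx": 0, "wy": 0, "wz": 0, "hand": 1},
    {"x": -0.16, "y": -0.22, "z": 0, "wx": 0, "wy": 0, "wz": 0, "hand": 1},
    {"x": -0.16, "y": -0.22, "z": 0, "wx": 0, "wy": 0, "wz": 0, "hand": 1},
    {"x": -0.16, "y": -0.22, "z": 0, "wx": 0, "wy": 0, "wz": 0, "hand": 1},
    {"x": -0.16, "y": -0.22, "z": 0, "wx": 0, "wy": 0, "wz": 0, "hand": 1},
    {"x": -0.16, "y": -0.22, "z": 0, "wx": 0, "wy": 0, "wz": 0, "hand": 1},
    {"x": 0, "y": 0, "z": 0, "wx": 0, "wy": 0, "wz": 0, "hand": 1}
  ]
}}

```text
time: 1.82
tool_pos: [0.5742, 0.0879, 0.3301]
tool_rot: [-0.0, 0.003, 1.0, -0.001]
contact_force: [-1.1, -0.3, -0.0]
gripper_width: 1.001
grasp_force: 0.0
```

```bash
python3 - <<'E'
from h import *
import pickle
c=calibration("wrist"); im=grab_frame("wrist"); cv2.imwrite("pics/w2.png",im); pickle.dump(c,open("w2.pkl","wb")); plan([.646,.268,.2],np.pi/2)
print(manip.state()["time"])
E
```

```text
turn total [-0.001 -0.003 -0.005] min rows 0.038021021481000256
tcp [0.5728 0.0904 0.3303] shift total [-0.485  1.186  0.867] min rows 5.565199974945684
1.8667
```

View pics/w2.png

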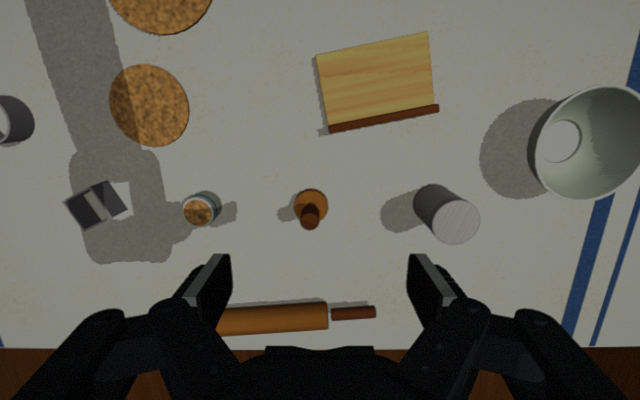

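The wrist view shows the tin lid at about (455,222), the stamp grip at (310,217), the pot's cork at (199,211), the square cutter at (98,204), the small mat at (149,105) and the board at (375,80). The lip is on its far side.

```bash
python3 - <<'E'
from h import *
import pickle
c=pickle.load(open("w2.pkl","rb")); im=cv2.imread("pics/w2.png"); f=6
def ub(u,r):
    x0,y0=max(int(u[0]-r),0),max(int(u[1]-r),0); a=cv2.resize(im[y0:y0+2*r,x0:x0+2*r],None,fx=f,fy=f,interpolation=cv2.INTER_CUBIC)
    return cv2.cvtColor(a,cv2.COLOR_BGR2HSV),lambda k:(k.reshape(-1,2)+.5)/f-.5+[x0,y0]
h,t=ub((375,80),75); k=max(blobs((h[...,2]>110)&(h[...,1]>60)),key=cv2.contourArea)
print("board",cv2.minAreaRect((plane(c,t(k),.012)[:,:2]*1000).astype(np.float32)))
h,t=ub((149,105),50); k=max(blobs((h[...,1]>80)),key=cv2.contourArea); print("mat",circ(c,t(k),.005))
h,t=ub((199,211),22); k=max(blobs((h[...,1]>80)),key=cv2.contourArea); print("pot",circ(c,t(k),.042))
h,t=ub((455,222),45); cv2.imwrite("pics/tin_v.png",h[...,2])
m=cv2.morphologyEx((h[...,2]>0).astype(np.uint8),cv2.MORPH_OPEN,np.ones((3,3)))
print("tin V",h[270,:,2][::20],h[:,270,2][::20])
h,t=ub((312,208),28)
print("stampV",h[::14,168,2],h[::14,168,1])
h,t=ub((98,204),40); z=cv2.cvtColor(h,cv2.COLOR_HSV2BGR); b=cv2.resize(z,(400,400))
h2,t2=ub((455,222),40); b2=cv2.resize(cv2.cvtColor(h2,cv2.COLOR_HSV2BGR),(400,400))
cv2.imwrite("pics/z2.png",np.hstack([b,b2]))
E
```

```text
board ((458.1637268066406, 168.61184692382812), (97.76888275146484, 159.3320770263672), 10.754420280456543)
mat (array([ 0.49229533, -0.16761454]), np.float64(118.96307263787206))
pot (array([ 0.64821889, -0.0996211 ]), np.float64(41.166057219394524))
tin V [ 97  97  99  99  64  39  33 111 123 125 125 126 127 126 130 130 125 127
 128 130 130 125 140 141 140 139 140] [140 140 139 142 139 111  62  82 131 126 129 131 126 125 126 127 129 127
 125 127 121 142 138 140 143 141 141]
stampV [141 141 140 141  66 101 108 108 110 111  61  31  31  31  38  66  70  69
  71  61  61  66 140 140] [ 16  14  26  24 116 212 198 198 192 193 226 206 206 214 195 201 204 188
 201 192 192 143  18  20]
```

View pics/z2.png

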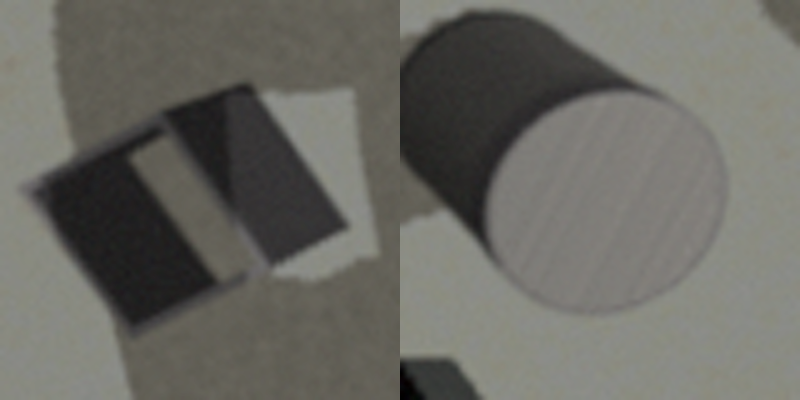

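The left crop shows the cutter's top corners at (25,187), (160,112), (265,270) and (132,335). In the right crop the tin lid spans 87–327 by 88–313. Both crops are at 5x.

```bash
python3 - <<'E'
from h import *
import pickle
c=pickle.load(open("w2.pkl","rb")); im=cv2.imread("pics/w2.png"); hsv=cv2.cvtColor(im,cv2.COLOR_BGR2HSV)
q=np.array([[25,187],[160,112],[265,270],[132,335]])/5-.4+[58,164]
P=plane(c,q,.04)[:,:2]; print("cutter",P.round(4),P.mean(0))
e=np.roll(P,-1,0)-P; print("sides",np.linalg.norm(e,axis=1),np.degrees(np.arctan2(e[:,1],e[:,0])))
a=np.array([[87,200],[327,200],[207,88],[207,313]])/5-.4+[415,182]; P=plane(c,a,.095); print("tin",P[:2].mean(0),P[2:].mean(0),np.linalg.norm(P[0]-P[1]),np.linalg.norm(P[2]-P[3]))
x0,y0,f=284,180,6
h=cv2.cvtColor(cv2.resize(im[y0:y0+56,x0:x0+56],None,fx=f,fy=f,interpolation=cv2.INTER_CUBIC),cv2.COLOR_BGR2HSV)
m=(h[...,1]>90)&(h[...,2]>50)&(h[...,2]<85); m[:28*f]=0
k=max(blobs(m),key=cv2.contourArea); print("stamp",circ(c,(k.reshape(-1,2)+.5)/f-.5+[x0,y0],.083))
E
```

```text
cutter [[ 0.6289 -0.3053]
 [ 0.6056 -0.2576]
 [ 0.6562 -0.2363]
 [ 0.6777 -0.2835]] [ 0.64209992 -0.27067247]
sides [0.0530022  0.05488022 0.0519408  0.05345215] [ 116.00730837   22.9195636   -65.51662166 -156.00439543]
tin [0.644721   0.27109657 0.095     ] [0.64563252 0.27117852 0.095     ] 0.06501867200315631 0.06539387938187179
stamp (array([0.64421871, 0.07053014]), np.float64(27.84055767251689))
```

>>> {"method": "send_rows", "body": {
  "rows": [
    {"x": -0.08, "y": 0.2, "z": 0.12, "wx": 0, "wy": 0, "wz": 0, "hand": 1},
    {"x": -0.08, "y": 0.2, "z": 0.12, "wx": 0, "wy": 0, "wz": 0, "hand": 1},
    {"x": -0.08, "y": 0.2, "z": 0.12, "wx": 0, "wy": 0, "wz": 0, "hand": 1},
    {"x": -0.08, "y": 0.2, "z": 0.12, "wx": 0, "wy": 0, "wz": 0, "hand": 1},
    {"x": -0.08, "y": 0.2, "z": 0.12, "wx": 0, "wy": 0, "wz": 0, "hand": 1},
    {"x": -0.08, "y": 0.2, "z": 0.12, "wx": 0, "wy": 0, "wz": 0, "hand": 1},
    {"x": 0, "y": 0, "z": 0.2, "wx": 0, "wy": 0, "wz": 0, "hand": 1},
    {"x": 0, "y": 0, "z": 0.1, "wx": 0, "wy": 0, "wz": 0, "hand": 1},
    {"x": 0, "y": 0, "z": 0, "wx": 0, "wy": 0, "wz": 0, "hand": 1},
    {"x": 0, "y": 0, "z": 0, "wx": 0, "wy": 0, "wz": 0, "hand": 1}
  ]
}}

```text
time: 2.7
tool_pos: [0.6422, 0.2732, 0.1773]
tool_rot: [-0.001, -0.0, 1.0, -0.0]
contact_force: [-0.1, -0.6, 0.3]
gripper_width: 1.001
grasp_force: 0.0
```

```bash
python3 - <<'E'
from h import *
plan([.645,.271,.038],np.pi/2)
E
```

```text
turn total [-0.001 -0.004  0.001] min rows 0.02503948881356475
tcp [0.6422 0.2732 0.1773] shift total [-0.021 -0.014  0.929] min rows 3.3424700354667887
```

>>> {"method": "send_rows", "body": {
  "rows": [
    {"x": -0.02, "y": -0.014, "z": 0.1, "wx": 0, "wy": 0, "wz": 0, "hand": 1},
    {"x": 0, "y": 0, "z": 0.15, "wx": 0, "wy": 0, "wz": 0, "hand": 1},
    {"x": 0, "y": 0, "z": 0.15, "wx": 0, "wy": 0, "wz": 0, "hand": 1},
    {"x": 0, "y": 0, "z": 0.15, "wx": 0, "wy": 0, "wz": 0, "hand": 1},
    {"x": 0, "y": 0, "z": 0.15, "wx": 0, "wy": 0, "wz": 0, "hand": 1},
    {"x": 0, "y": 0, "z": 0.13, "wx": 0, "wy": 0, "wz": 0, "hand": 1},
    {"x": 0, "y": 0, "z": 0.1, "wx": 0, "wy": 0, "wz": 0, "hand": 1},
    {"x": 0, "y": 0, "z": 0, "wx": 0, "wy": 0, "wz": 0, "hand": 1},
    {"x": 0, "y": 0, "z": 0, "wx": 0, "wy": 0, "wz": 0, "hand": -1},
    {"x": 0, "y": 0, "z": 0, "wx": 0, "wy": 0, "wz": 0, "hand": -1}
  ]
}}

```text
time: 3.53
tool_pos: [0.6479, 0.2714, 0.0411]
tool_rot: [0.002, -0.0, 1.0, 0.0]
contact_force: [-1.7, -9.5, 8.2]
gripper_width: 0.748
grasp_force: 5.9
```

>>> {"method": "send_rows", "body": {
  "rows": [
    {"x": 0, "y": 0, "z": 0, "wx": 0, "wy": 0, "wz": 0, "hand": -1},
    {"x": 0, "y": 0, "z": 0, "wx": 0, "wy": 0, "wz": 0, "hand": -1},
    {"x": 0, "y": 0, "z": 0, "wx": 0, "wy": 0, "wz": 0, "hand": -1},
    {"x": 0, "y": 0, "z": 0, "wx": 0, "wy": 0, "wz": 0, "hand": -1},
    {"x": 0, "y": 0, "z": 0, "wx": 0, "wy": 0, "wz": 0, "hand": -1},
    {"x": 0, "y": 0, "z": 0, "wx": 0, "wy": 0, "wz": 0, "hand": -1},
    {"x": 0, "y": 0, "z": -0.05, "wx": 0, "wy": 0, "wz": 0, "hand": -1},
    {"x": 0, "y": 0, "z": -0.1, "wx": 0, "wy": 0, "wz": 0, "hand": -1},
    {"x": 0, "y": 0, "z": -0.1, "wx": 0, "wy": 0, "wz": 0, "hand": -1},
    {"x": 0, "y": 0, "z": -0.1, "wx": 0, "wy": 0, "wz": 0, "hand": -1}
  ]
}}

```text
time: 4.37
tool_pos: [0.646, 0.2715, 0.0924]
tool_rot: [-0.0, -0.0, 1.0, -0.0]
contact_force: [0.5, 0.2, -3.2]
gripper_width: 0.732
grasp_force: 66.5
```

```bash
python3 - <<'E'
from h import *
s=manip.state(); print(s["time"],s["contact_force"],s["gripper_width"],s["grasp_force"])
plan([.4927,-.1695,.12],np.pi/2)
E
```

```text
4.3667 [ 0.46906609  0.22516862 -3.21551056] 0.7316964005034227 66.47871494293213
turn total [-0.    -0.001  0.001] min rows 0.010738558949068507
tcp [0.646  0.2715 0.0924] shift total [ 1.025 -2.939 -0.183] min rows 11.216469534311415
```

>>> {"method": "send_rows", "body": {
  "rows": [
    {"x": 0, "y": 0, "z": -0.22, "wx": 0, "wy": 0, "wz": 0, "hand": -1},
    {"x": 0, "y": 0, "z": -0.22, "wx": 0, "wy": 0, "wz": 0, "hand": -1},
    {"x": 0.075, "y": -0.215, "z": 0, "wx": 0, "wy": 0, "wz": 0, "hand": -1},
    {"x": 0.075, "y": -0.215, "z": 0, "wx": 0, "wy": 0, "wz": 0, "hand": -1},
    {"x": 0.075, "y": -0.215, "z": 0, "wx": 0, "wy": 0, "wz": 0, "hand": -1},
    {"x": 0.075, "y": -0.215, "z": 0, "wx": 0, "wy": 0, "wz": 0, "hand": -1},
    {"x": 0.075, "y": -0.215, "z": 0, "wx": 0, "wy": 0, "wz": 0, "hand": -1},
    {"x": 0.075, "y": -0.215, "z": 0, "wx": 0, "wy": 0, "wz": 0, "hand": -1},
    {"x": 0.075, "y": -0.215, "z": 0, "wx": 0, "wy": 0, "wz": 0, "hand": -1},
    {"x": 0.075, "y": -0.215, "z": 0, "wx": 0, "wy": 0, "wz": 0, "hand": -1}
  ]
}}

```text
time: 5.2
tool_pos: [0.5562, 0.0121, 0.1592]
tool_rot: [0.001, -0.001, 1.0, -0.0]
contact_force: [1.2, -0.4, -3.6]
gripper_width: 0.736
grasp_force: 67.2
```

>>> {"method": "send_rows", "body": {
  "rows": [
    {"x": 0.071, "y": -0.203, "z": 0, "wx": 0, "wy": 0, "wz": 0, "hand": -1},
    {"x": 0.071, "y": -0.203, "z": 0, "wx": 0, "wy": 0, "wz": 0, "hand": -1},
    {"x": 0.071, "y": -0.203, "z": 0, "wx": 0, "wy": 0, "wz": 0, "hand": -1},
    {"x": 0.071, "y": -0.203, "z": 0, "wx": 0, "wy": 0, "wz": 0, "hand": -1},
    {"x": 0.071, "y": -0.203, "z": 0, "wx": 0, "wy": 0, "wz": 0, "hand": -1},
    {"x": 0.071, "y": -0.203, "z": 0, "wx": 0, "wy": 0, "wz": 0, "hand": -1},
    {"x": 0, "y": 0, "z": 0.2, "wx": 0, "wy": 0, "wz": 0, "hand": -1},
    {"x": 0, "y": 0, "z": 0.1, "wx": 0, "wy": 0, "wz": 0, "hand": -1},
    {"x": 0, "y": 0, "z": 0, "wx": 0, "wy": 0, "wz": 0, "hand": -1},
    {"x": 0, "y": 0, "z": 0, "wx": 0, "wy": 0, "wz": 0, "hand": -1}
  ]
}}

```text
time: 6.03
tool_pos: [0.4925, -0.1691, 0.1127]
tool_rot: [-0.0, -0.0, 1.0, 0.0]
contact_force: [0.8, -0.0, -2.9]
gripper_width: 0.732
grasp_force: 67.3
```

```bash
python3 - <<'E'
from h import *
cv2.imwrite("pics/t2.png",grab_frame("top"));cv2.imwrite("pics/s2.png",grab_frame("side"))
a=cv2.imread("pics/t2.png")[130:280,250:450];b=cv2.imread("pics/s2.png")[120:270,230:430]
cv2.imwrite("pics/z3.png",np.hstack([cv2.resize(v,(400,300),interpolation=cv2.INTER_CUBIC) for v in(a,b)]))
plan([.4927,-.1695,.046],np.pi/2)
E
```

```text
turn total [-0.002  0.004  0.002] min rows 0.027465651307329985
tcp [ 0.4941 -0.1696  0.1146] shift total [0.01  0.001 0.457] min rows 1.6460139534394236
```

View pics/z3.png

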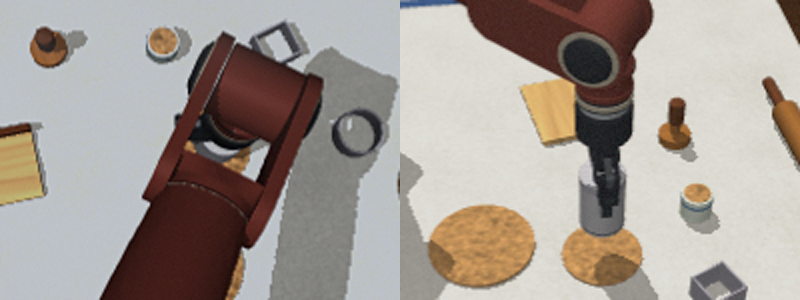

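The tin hangs over the small mat. I lower it now.

>>> {"method": "send_rows", "body": {
  "rows": [
    {"x": 0.005, "y": 0, "z": 0.1, "wx": 0, "wy": 0, "wz": 0, "hand": -1},
    {"x": 0, "y": 0, "z": 0.1, "wx": 0, "wy": 0, "wz": 0, "hand": -1},
    {"x": 0, "y": 0, "z": 0.1, "wx": 0, "wy": 0, "wz": 0, "hand": -1},
    {"x": 0, "y": 0, "z": 0.05, "wx": 0, "wy": 0, "wz": 0, "hand": -1},
    {"x": 0, "y": 0, "z": 0.04, "wx": 0, "wy": 0, "wz": 0, "hand": -1},
    {"x": 0, "y": 0, "z": 0.03, "wx": 0, "wy": 0, "wz": 0, "hand": -1},
    {"x": 0, "y": 0, "z": 0.01, "wx": 0, "wy": 0, "wz": 0, "hand": -1},
    {"x": 0, "y": 0, "z": 0, "wx": 0, "wy": 0, "wz": 0, "hand": -1},
    {"x": 0, "y": 0, "z": 0, "wx": 0, "wy": 0, "wz": 0, "hand": -1},
    {"x": 0, "y": 0, "z": 0, "wx": 0, "wy": 0, "wz": 0, "hand": -1}
  ]
}}

```text
time: 6.97
tool_pos: [0.4928, -0.1697, 0.0488]
tool_rot: [0.001, -0.0, 1.0, -0.0]
contact_force: [0.0, -0.5, -2.8]
gripper_width: 0.732
grasp_force: 67.3
```

>>> {"method": "send_rows", "body": {
  "rows": [
    {"x": 0, "y": 0, "z": 0.01, "wx": 0, "wy": 0, "wz": 0, "hand": -1},
    {"x": 0, "y": 0, "z": 0.01, "wx": 0, "wy": 0, "wz": 0, "hand": -1},
    {"x": 0, "y": 0, "z": 0, "wx": 0, "wy": 0, "wz": 0, "hand": -1},
    {"x": 0, "y": 0, "z": 0, "wx": 0, "wy": 0, "wz": 0, "hand": -1},
    {"x": 0, "y": 0, "z": 0, "wx": 0, "wy": 0, "wz": 0, "hand": -1},
    {"x": 0, "y": 0, "z": 0, "wx": 0, "wy": 0, "wz": 0, "hand": -1},
    {"x": 0, "y": 0, "z": 0, "wx": 0, "wy": 0, "wz": 0, "hand": -1},
    {"x": 0, "y": 0, "z": 0, "wx": 0, "wy": 0, "wz": 0, "hand": -1},
    {"x": 0, "y": 0, "z": 0, "wx": 0, "wy": 0, "wz": 0, "hand": -1},
    {"x": 0, "y": 0, "z": 0, "wx": 0, "wy": 0, "wz": 0, "hand": -1}
  ]
}}

```text
time: 7.8
tool_pos: [0.4928, -0.1697, 0.0465]
tool_rot: [0.0, -0.0, 1.0, -0.0]
contact_force: [-3.4, 1.6, 5.0]
gripper_width: 0.737
grasp_force: 67.7
```

>>> {"method": "send_rows", "body": {
  "rows": [
    {"x": 0, "y": 0, "z": 0, "wx": 0, "wy": 0, "wz": 0, "hand": 0.7},
    {"x": 0, "y": 0, "z": 0, "wx": 0, "wy": 0, "wz": 0, "hand": 1},
    {"x": 0, "y": 0, "z": 0, "wx": 0, "wy": 0, "wz": 0, "hand": 1},
    {"x": 0, "y": 0, "z": 0, "wx": 0, "wy": 0, "wz": 0, "hand": 1},
    {"x": 0, "y": 0, "z": -0.1, "wx": 0, "wy": 0, "wz": 0, "hand": 1},
    {"x": 0, "y": 0, "z": -0.2, "wx": 0, "wy": 0, "wz": 0, "hand": 1},
    {"x": 0, "y": 0, "z": -0.2, "wx": 0, "wy": 0, "wz": 0, "hand": 1},
    {"x": 0, "y": 0, "z": -0.2, "wx": 0, "wy": 0, "wz": 0, "hand": 1},
    {"x": 0, "y": 0, "z": -0.2, "wx": 0, "wy": 0, "wz": 0, "hand": 1},
    {"x": 0, "y": 0, "z": -0.2, "wx": 0, "wy": 0, "wz": 0, "hand": 1}
  ]
}}

```text
time: 8.63
tool_pos: [0.492, -0.1693, 0.2113]
tool_rot: [0.0, -0.0, 1.0, -0.0]
contact_force: [0.8, 0.1, -0.2]
gripper_width: 1.001
grasp_force: 0.0
```

```bash
python3 - <<'E'
from h import *
plan([.649,-.10,.2],np.pi/2)
E
```

```text
turn total [-0.     0.     0.001] min rows 0.006284031360350408
tcp [ 0.492  -0.1693  0.2113] shift total [-1.047  0.461  0.076] min rows 4.12420509678749
```

>>> {"method": "send_rows", "body": {
  "rows": [
    {"x": -0.144, "y": 0.052, "z": -0.118, "wx": 0, "wy": 0, "wz": 0, "hand": 1},
    {"x": -0.144, "y": 0.052, "z": -0.118, "wx": 0, "wy": 0, "wz": 0, "hand": 1},
    {"x": -0.144, "y": 0.052, "z": -0.118, "wx": 0, "wy": 0, "wz": 0, "hand": 1},
    {"x": -0.144, "y": 0.052, "z": -0.118, "wx": 0, "wy": 0, "wz": 0, "hand": 1},
    {"x": -0.144, "y": 0.052, "z": -0.118, "wx": 0, "wy": 0, "wz": 0, "hand": 1},
    {"x": 0, "y": 0, "z": 0, "wx": 0, "wy": 0, "wz": 0, "hand": 1},
    {"x": 0, "y": 0, "z": 0, "wx": 0, "wy": 0, "wz": 0, "hand": 1},
    {"x": 0, "y": 0, "z": 0, "wx": 0, "wy": 0, "wz": 0, "hand": 1},
    {"x": 0, "y": 0, "z": 0, "wx": 0, "wy": 0, "wz": 0, "hand": 1},
    {"x": 0, "y": 0, "z": 0, "wx": 0, "wy": 0, "wz": 0, "hand": 1}
  ]
}}

```text
time: 9.47
tool_pos: [0.599, -0.1305, 0.2971]
tool_rot: [-0.001, 0.0, 1.0, 0.0]
contact_force: [-0.4, 0.3, -0.5]
gripper_width: 1.004
grasp_force: 0.0
```

```bash
python3 - <<'E'
from h import *
import pickle
c=calibration("wrist"); im=grab_frame("wrist"); cv2.imwrite("pics/w3.png",im); pickle.dump(c,open("w3.pkl","wb")); plan([.649,-.10,.2],np.pi/2)
print(proj(c,[[.493,-.17,.1],[.493,-.17,.005],[.649,-.1,.042]]))
E
```

```text
turn total [ 0.001 -0.002  0.   ] min rows 0.01480716407811918
tcp [ 0.5991 -0.1305  0.2973] shift total [-0.334  0.203  0.648] min rows 2.7225652461343874
[[281.59734516  79.16094625]
 [289.88995381  86.02755447]
 [341.07169832 203.70817191]]
```

View pics/w3.png

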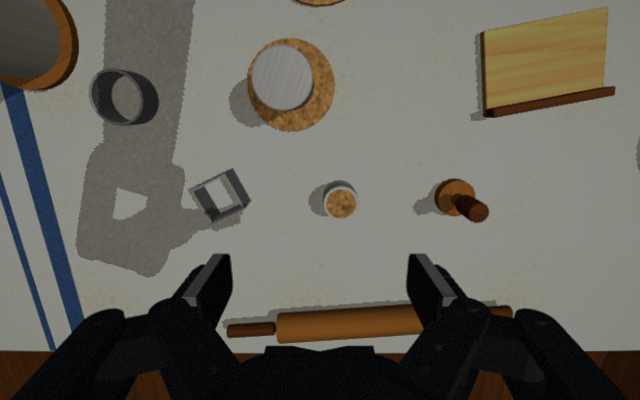

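The tin stands on the small mat, with its lid at about (282,78) and the mat at (291,85). The pot's cork is at (341,203) and the square cutter at (219,196).

```bash
python3 - <<'E'
from h import *
import pickle
from scipy.optimize import least_squares
c=pickle.load(open("w3.pkl","rb")); im=cv2.imread("pics/w3.png"); f=6
def ub(u,r):
    x0,y0=max(int(u[0]-r),0),max(int(u[1]-r),0); a=cv2.resize(im[y0:y0+2*r,x0:x0+2*r],None,fx=f,fy=f,interpolation=cv2.INTER_CUBIC)
    return cv2.cvtColor(a,cv2.COLOR_BGR2HSV),lambda k:(k.reshape(-1,2)+.5)/f-.5+[x0,y0]
def fit(P,r):
    return least_squares(lambda v:np.hypot(*(P-v).T)-r,P.mean(0),loss="soft_l1",f_scale=.001).x
h,t=ub((290,85),55)
k=max(blobs(h[...,1]>90),key=cv2.contourArea); P=plane(c,t(k),.005)[:,:2]
for _ in range(4):
    o=fit(P,.06); P=P[abs(np.hypot(*(P-o).T)-.06)<.003]
print("mat",o,len(P))
g=cv2.GaussianBlur(h,(15,15),0); m=(g[...,1]<40)&(g[...,2]>95)
yy,xx=np.mgrid[:m.shape[0],:m.shape[1]]; w=t(np.c_[xx.ravel(),yy.ravel()]); pl=plane(c,w,.1)[:,:2]
m&=(np.hypot(*(pl-[.493,-.17]).T)<.045).reshape(m.shape)
k=max(blobs(m),key=cv2.contourArea);P=plane(c,t(k),.1)[:,:2]; 
for _ in range(5):
    o=fit(P,.0325); P=P[abs(np.hypot(*(P-o).T)-.0325)<.003]
print("lid",o,len(P),len(k))
h,t=ub((341,203),22); k=max(blobs((h[...,1]>80)),key=cv2.contourArea); print("pot",circ(c,t(k),.042))
p=cv2.minAreaRect
E
```

```text
mat [ 0.49300658 -0.16943301] 1537
lid [ 0.49200953 -0.16993849] 1069 1069
pot (array([ 0.64884431, -0.10041725]), np.float64(40.950346410318765))
```

>>> {"method": "send_rows", "body": {
  "rows": [
    {"x": -0.083, "y": 0.05, "z": 0.15, "wx": 0, "wy": 0, "wz": 0, "hand": 1},
    {"x": -0.083, "y": 0.05, "z": 0.15, "wx": 0, "wy": 0, "wz": 0, "hand": 1},
    {"x": -0.083, "y": 0.05, "z": 0.15, "wx": 0, "wy": 0, "wz": 0, "hand": 1},
    {"x": -0.083, "y": 0.05, "z": 0.15, "wx": 0, "wy": 0, "wz": 0, "hand": 1},
    {"x": 0, "y": 0, "z": 0.2, "wx": 0, "wy": 0, "wz": 0, "hand": 1},
    {"x": 0, "y": 0, "z": 0.2, "wx": 0, "wy": 0, "wz": 0, "hand": 1},
    {"x": 0, "y": 0, "z": 0.2, "wx": 0, "wy": 0, "wz": 0, "hand": 1},
    {"x": 0, "y": 0, "z": 0, "wx": 0, "wy": 0, "wz": 0, "hand": 1},
    {"x": 0, "y": 0, "z": 0, "wx": 0, "wy": 0, "wz": 0, "hand": 1},
    {"x": 0, "y": 0, "z": 0, "wx": 0, "wy": 0, "wz": 0, "hand": 1}
  ]
}}

```text
time: 10.35
tool_pos: [0.6506, -0.1007, 0.1203]
tool_rot: [0.001, -0.0, 1.0, -0.0]
contact_force: [0.6, 0.5, 0.2]
gripper_width: 1.002
grasp_force: 0.0
```

```bash
python3 - <<'E'
from h import *
plan([.6488,-.1003,.005],np.pi/2)
E
```

```text
turn total [-0.001  0.003  0.   ] min rows 0.017673416132287834
tcp [ 0.6506 -0.1007  0.1203] shift total [0.014 0.003 0.769] min rows 2.7660459374460227
```

>>> {"method": "send_rows", "body": {
  "rows": [
    {"x": 0.007, "y": 0.002, "z": 0.15, "wx": 0, "wy": 0, "wz": 0, "hand": 1},
    {"x": 0, "y": 0, "z": 0.15, "wx": 0, "wy": 0, "wz": 0, "hand": 1},
    {"x": 0, "y": 0, "z": 0.15, "wx": 0, "wy": 0, "wz": 0, "hand": 1},
    {"x": 0, "y": 0, "z": 0.15, "wx": 0, "wy": 0, "wz": 0, "hand": 1},
    {"x": 0, "y": 0, "z": 0.1, "wx": 0, "wy": 0, "wz": 0, "hand": 1},
    {"x": 0, "y": 0, "z": 0.06, "wx": 0, "wy": 0, "wz": 0, "hand": 1},
    {"x": 0, "y": 0, "z": 0, "wx": 0, "wy": 0, "wz": 0, "hand": 1},
    {"x": 0, "y": 0, "z": 0, "wx": 0, "wy": 0, "wz": 0, "hand": 1},
    {"x": 0, "y": 0, "z": 0, "wx": 0, "wy": 0, "wz": 0, "hand": 1},
    {"x": 0, "y": 0, "z": 0, "wx": 0, "wy": 0, "wz": 0, "hand": 1}
  ]
}}

```text
time: 11.18
tool_pos: [0.6504, -0.1004, 0.0066]
tool_rot: [0.002, -0.0, 1.0, -0.0]
contact_force: [-0.1, 0.5, 0.5]
gripper_width: 1.0
grasp_force: 0.0
```

>>> {"method": "send_rows", "body": {
  "rows": [
    {"x": 0, "y": 0, "z": 0, "wx": 0, "wy": 0, "wz": 0, "hand": 0.3},
    {"x": 0, "y": 0, "z": 0, "wx": 0, "wy": 0, "wz": 0, "hand": 0.2},
    {"x": 0, "y": 0, "z": 0, "wx": 0, "wy": 0, "wz": 0, "hand": -1},
    {"x": 0, "y": 0, "z": 0, "wx": 0, "wy": 0, "wz": 0, "hand": -1},
    {"x": 0, "y": 0, "z": 0, "wx": 0, "wy": 0, "wz": 0, "hand": -1},
    {"x": 0, "y": 0, "z": 0, "wx": 0, "wy": 0, "wz": 0, "hand": -1},
    {"x": 0, "y": 0, "z": 0, "wx": 0, "wy": 0, "wz": 0, "hand": -1},
    {"x": 0, "y": 0, "z": 0, "wx": 0, "wy": 0, "wz": 0, "hand": -1},
    {"x": 0, "y": 0, "z": 0, "wx": 0, "wy": 0, "wz": 0, "hand": -1},
    {"x": 0, "y": 0, "z": 0, "wx": 0, "wy": 0, "wz": 0, "hand": -1}
  ]
}}

```text
time: 12.02
tool_pos: [0.6495, -0.1002, 0.0053]
tool_rot: [0.001, -0.0, 1.0, -0.0]
contact_force: [-0.5, -0.3, 5.4]
gripper_width: 0.574
grasp_force: 62.2
```

>>> {"method": "send_rows", "body": {
  "rows": [
    {"x": 0, "y": 0, "z": -0.1, "wx": 0, "wy": 0, "wz": 0, "hand": -1},
    {"x": 0, "y": 0, "z": -0.2, "wx": 0, "wy": 0, "wz": 0, "hand": -1},
    {"x": 0, "y": 0, "z": -0.2, "wx": 0, "wy": 0, "wz": 0, "hand": -1},
    {"x": 0, "y": 0, "z": -0.2, "wx": 0, "wy": 0, "wz": 0, "hand": -1},
    {"x": 0, "y": 0, "z": -0.2, "wx": 0, "wy": 0, "wz": 0, "hand": -1},
    {"x": 0, "y": 0, "z": -0.1, "wx": 0, "wy": 0, "wz": 0, "hand": -1},
    {"x": 0, "y": 0, "z": 0, "wx": 0, "wy": 0, "wz": 0, "hand": -1},
    {"x": 0, "y": 0, "z": 0, "wx": 0, "wy": 0, "wz": 0, "hand": -1},
    {"x": 0, "y": 0, "z": 0, "wx": 0, "wy": 0, "wz": 0, "hand": -1},
    {"x": 0, "y": 0, "z": 0, "wx": 0, "wy": 0, "wz": 0, "hand": -1}
  ]
}}

```text
time: 12.85
tool_pos: [0.6471, -0.0995, 0.151]
tool_rot: [-0.003, -0.0, 1.0, 0.001]
contact_force: [-0.5, 0.3, -1.3]
gripper_width: 0.572
grasp_force: 62.1
```

```bash
python3 - <<'E'
from h import *
plan([.492,-.1699,.15],np.pi/2)
E
```

```text
turn total [ 0.002 -0.007  0.001] min rows 0.04453859885044579
tcp [ 0.6471 -0.0995  0.151 ] shift total [ 1.034 -0.469  0.011] min rows 4.084753557575297
```

>>> {"method": "send_rows", "body": {
  "rows": [
    {"x": 0.17, "y": -0.078, "z": 0, "wx": 0, "wy": 0, "wz": 0, "hand": -1},
    {"x": 0.17, "y": -0.078, "z": 0, "wx": 0, "wy": 0, "wz": 0, "hand": -1},
    {"x": 0.17, "y": -0.078, "z": 0, "wx": 0, "wy": 0, "wz": 0, "hand": -1},
    {"x": 0.17, "y": -0.078, "z": 0, "wx": 0, "wy": 0, "wz": 0, "hand": -1},
    {"x": 0.17, "y": -0.078, "z": 0, "wx": 0, "wy": 0, "wz": 0, "hand": -1},
    {"x": 0.15, "y": -0.07, "z": 0, "wx": 0, "wy": 0, "wz": 0, "hand": -1},
    {"x": 0.03, "y": -0.009, "z": 0, "wx": 0, "wy": 0, "wz": 0, "hand": -1},
    {"x": 0, "y": 0, "z": 0, "wx": 0, "wy": 0, "wz": 0, "hand": -1},
    {"x": 0, "y": 0, "z": 0, "wx": 0, "wy": 0, "wz": 0, "hand": -1},
    {"x": 0, "y": 0, "z": 0, "wx": 0, "wy": 0, "wz": 0, "hand": -1}
  ]
}}

```text
time: 13.68
tool_pos: [0.4949, -0.17, 0.154]
tool_rot: [-0.0, -0.001, 1.0, 0.0]
contact_force: [1.2, -0.1, -1.4]
gripper_width: 0.578
grasp_force: 62.2
```

```bash
python3 - <<'E'
from h import *
import time
for i in range(3): plan([.4925,-.1699,.109]); grab_frame("top")
E
```

```text
tcp [ 0.4949 -0.17    0.154 ] shift total [0.016 0.001 0.3  ] min rows 1.0797656140563237
tcp [ 0.4951 -0.17    0.1541] shift total [0.017 0.001 0.301] min rows 1.0838186171830804
tcp [ 0.4952 -0.17    0.1543] shift total [0.018 0.001 0.302] min rows 1.0876821508866146
```

>>> {"method": "send_rows", "body": {
  "rows": [
    {"x": 0.016, "y": 0, "z": 0.05, "wx": 0, "wy": 0, "wz": 0, "hand": -1},
    {"x": 0, "y": 0, "z": 0.08, "wx": 0, "wy": 0, "wz": 0, "hand": -1},
    {"x": 0, "y": 0, "z": 0.08, "wx": 0, "wy": 0, "wz": 0, "hand": -1},
    {"x": 0, "y": 0, "z": 0.05, "wx": 0, "wy": 0, "wz": 0, "hand": -1},
    {"x": 0, "y": 0, "z": 0.03, "wx": 0, "wy": 0, "wz": 0, "hand": -1},
    {"x": 0, "y": 0, "z": 0.01, "wx": 0, "wy": 0, "wz": 0, "hand": -1},
    {"x": 0, "y": 0, "z": 0, "wx": 0, "wy": 0, "wz": 0, "hand": -1},
    {"x": 0, "y": 0, "z": 0, "wx": 0, "wy": 0, "wz": 0, "hand": -1},
    {"x": 0, "y": 0, "z": 0, "wx": 0, "wy": 0, "wz": 0, "hand": -1},
    {"x": 0, "y": 0, "z": 0, "wx": 0, "wy": 0, "wz": 0, "hand": -1}
  ]
}}

```text
time: 14.67
tool_pos: [0.4925, -0.1707, 0.1102]
tool_rot: [0.001, -0.0, 1.0, -0.0]
contact_force: [0.2, -0.5, -0.7]
gripper_width: 0.569
grasp_force: 62.2
```

>>> {"method": "send_rows", "body": {
  "rows": [
    {"x": 0, "y": 0.004, "z": 0.01, "wx": 0, "wy": 0, "wz": 0, "hand": -1},
    {"x": 0, "y": 0, "z": 0.01, "wx": 0, "wy": 0, "wz": 0, "hand": -1},
    {"x": 0, "y": 0, "z": 0.008, "wx": 0, "wy": 0, "wz": 0, "hand": -1},
    {"x": 0, "y": 0, "z": 0, "wx": 0, "wy": 0, "wz": 0, "hand": -1},
    {"x": 0, "y": 0, "z": 0, "wx": 0, "wy": 0, "wz": 0, "hand": -1},
    {"x": 0, "y": 0, "z": 0, "wx": 0, "wy": 0, "wz": 0, "hand": -1},
    {"x": 0, "y": 0, "z": 0, "wx": 0, "wy": 0, "wz": 0, "hand": -1},
    {"x": 0, "y": 0, "z": 0, "wx": 0, "wy": 0, "wz": 0, "hand": -1},
    {"x": 0, "y": 0, "z": 0, "wx": 0, "wy": 0, "wz": 0, "hand": -1},
    {"x": 0, "y": 0, "z": 0, "wx": 0, "wy": 0, "wz": 0, "hand": -1}
  ]
}}

```text
time: 15.5
tool_pos: [0.492, -0.1698, 0.1053]
tool_rot: [0.0, -0.0, 1.0, 0.0]
contact_force: [-0.8, 0.3, -0.8]
gripper_width: 0.566
grasp_force: 62.4
```

>>> {"method": "send_rows", "body": {
  "rows": [
    {"x": 0, "y": 0, "z": 0.008, "wx": 0, "wy": 0, "wz": 0, "hand": -1},
    {"x": 0, "y": 0, "z": 0, "wx": 0, "wy": 0, "wz": 0, "hand": -1},
    {"x": 0, "y": 0, "z": 0, "wx": 0, "wy": 0, "wz": 0, "hand": -1},
    {"x": 0, "y": 0, "z": 0, "wx": 0, "wy": 0, "wz": 0, "hand": -1},
    {"x": 0, "y": 0, "z": 0, "wx": 0, "wy": 0, "wz": 0, "hand": -1},
    {"x": 0, "y": 0, "z": 0, "wx": 0, "wy": 0, "wz": 0, "hand": -1},
    {"x": 0, "y": 0, "z": 0, "wx": 0, "wy": 0, "wz": 0, "hand": -1},
    {"x": 0, "y": 0, "z": 0, "wx": 0, "wy": 0, "wz": 0, "hand": -1},
    {"x": 0, "y": 0, "z": 0, "wx": 0, "wy": 0, "wz": 0, "hand": -1},
    {"x": 0, "y": 0, "z": 0, "wx": 0, "wy": 0, "wz": 0, "hand": -1}
  ]
}}

```text
time: 16.33
tool_pos: [0.4923, -0.1699, 0.1053]
tool_rot: [0.0, -0.0, 1.0, -0.0]
contact_force: [-2.0, 1.2, 4.8]
gripper_width: 0.571
grasp_force: 62.7
```

Contact (about 6 N net). I release it and back off upward.

>>> {"method": "send_rows", "body": {
  "rows": [
    {"x": 0, "y": 0, "z": 0, "wx": 0, "wy": 0, "wz": 0, "hand": 0.35},
    {"x": 0, "y": 0, "z": 0, "wx": 0, "wy": 0, "wz": 0, "hand": 0.6},
    {"x": 0, "y": 0, "z": 0, "wx": 0, "wy": 0, "wz": 0, "hand": 0.8},
    {"x": 0, "y": 0, "z": 0, "wx": 0, "wy": 0, "wz": 0, "hand": 1},
    {"x": 0, "y": 0, "z": -0.1, "wx": 0, "wy": 0, "wz": 0, "hand": 1},
    {"x": 0, "y": 0, "z": -0.2, "wx": 0, "wy": 0, "wz": 0, "hand": 1},
    {"x": 0, "y": 0, "z": -0.2, "wx": 0, "wy": 0, "wz": 0, "hand": 1},
    {"x": 0, "y": 0, "z": -0.2, "wx": 0, "wy": 0, "wz": 0, "hand": 1},
    {"x": 0, "y": 0, "z": -0.2, "wx": 0, "wy": 0, "wz": 0, "hand": 1},
    {"x": 0, "y": 0, "z": -0.2, "wx": 0, "wy": 0, "wz": 0, "hand": 1}
  ]
}}

```text
time: 17.17
tool_pos: [0.4918, -0.1697, 0.2704]
tool_rot: [-0.0, -0.0, 1.0, 0.0]
contact_force: [-0.6, -0.1, -0.4]
gripper_width: 0.999
grasp_force: 0.0
```

```bash
python3 - <<'E'
from h import *
plan([.60,-0.04,.32],np.pi/2)
E
```

```text
turn total [ 0.    -0.     0.001] min rows 0.0064329859099851025
tcp [ 0.4918 -0.1697  0.2704] shift total [-0.722  0.864 -0.331] min rows 4.221586400893604
```

>>> {"method": "send_rows", "body": {
  "rows": [
    {"x": -0.144, "y": 0.173, "z": -0.066, "wx": 0, "wy": 0, "wz": 0, "hand": 1},
    {"x": -0.144, "y": 0.173, "z": -0.066, "wx": 0, "wy": 0, "wz": 0, "hand": 1},
    {"x": -0.144, "y": 0.173, "z": -0.066, "wx": 0, "wy": 0, "wz": 0, "hand": 1},
    {"x": -0.144, "y": 0.173, "z": -0.066, "wx": 0, "wy": 0, "wz": 0, "hand": 1},
    {"x": -0.144, "y": 0.173, "z": -0.066, "wx": 0, "wy": 0, "wz": 0, "hand": 1},
    {"x": 0, "y": 0, "z": 0, "wx": 0, "wy": 0, "wz": 0, "hand": 1},
    {"x": 0, "y": 0, "z": 0, "wx": 0, "wy": 0, "wz": 0, "hand": 1},
    {"x": 0, "y": 0, "z": 0, "wx": 0, "wy": 0, "wz": 0, "hand": 1},
    {"x": 0, "y": 0, "z": 0, "wx": 0, "wy": 0, "wz": 0, "hand": 1},
    {"x": 0, "y": 0, "z": 0, "wx": 0, "wy": 0, "wz": 0, "hand": 1}
  ]
}}

```text
time: 18.0
tool_pos: [0.5992, -0.0409, 0.3179]
tool_rot: [-0.001, 0.0, 1.0, 0.0]
contact_force: [-0.6, 0.1, 0.4]
gripper_width: 0.997
grasp_force: 0.0
```

```bash
python3 - <<'E'
from h import *
import pickle
c=calibration("wrist"); im=grab_frame("wrist"); cv2.imwrite("pics/w4.png",im); pickle.dump(c,open("w4.pkl","wb")); plan([.644,.0705,.15],np.pi/2)
print(proj(c,[[.493,-.17,.1],[.492,-.17,.142],[.644,.0705,.083],[.644,.0705,0]]))
E
```

```text
turn total [ 0.    -0.001 -0.001] min rows 0.008443314273712584
tcp [ 0.5993 -0.0409  0.3181] shift total [-0.298  0.743  1.121] min rows 4.953806084218486
[[204.12959714  80.93650017]
 [188.48163127  76.01902581]
 [403.58975671 204.15877918]
 [389.4573626  188.33304017]]
```

View pics/w4.png

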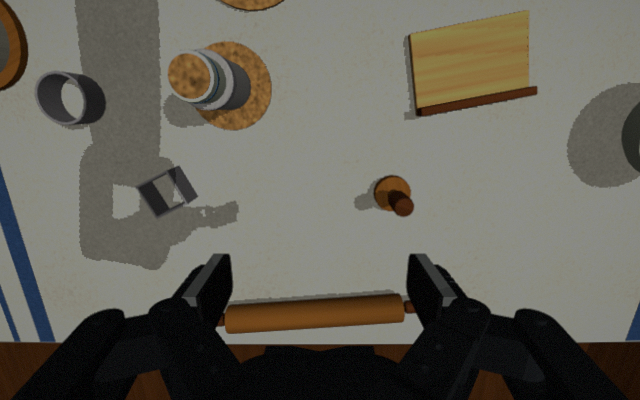

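The pot sits on the tin, with its cork at about (190,77). The stamp grip is at (403,204), the board at (470,60) and the cutter at (167,191).

```bash
python3 - <<'E'
from h import *
import pickle
c=pickle.load(open("w4.pkl","rb")); im=cv2.imread("pics/w4.png"); f=6
def ub(u,r):
    x0,y0=max(int(u[0]-r),0),max(int(u[1]-r),0); a=cv2.resize(im[y0:y0+2*r,x0:x0+2*r],None,fx=f,fy=f,interpolation=cv2.INTER_CUBIC)
    return cv2.cvtColor(a,cv2.COLOR_BGR2HSV),lambda k:(k.reshape(-1,2)+.5)/f-.5+[x0,y0]
h,t=ub((189,77),24); k=max(blobs((h[...,1]>80)),key=cv2.contourArea); print("pot",circ(c,t(k),.142))
h,t=ub((403,204),14); m=(h[...,1]>90)&(h[...,2]>50)&(h[...,2]<85)
k=max(blobs(m),key=cv2.contourArea); print("stamp",circ(c,t(k),.083))
h,t=ub((473,63),68); k=max(blobs((h[...,2]>110)&(h[...,1]>60)),key=cv2.contourArea)
print("board",cv2.minAreaRect((plane(c,t(k),.012)[:,:2]*1000).astype(np.float32)))
x0,y0=167-35,191-35; cv2.imwrite("pics/z4.png",cv2.resize(im[y0:y0+70,x0:x0+70],(490,490),interpolation=cv2.INTER_CUBIC))
E
```

```text
pot (array([ 0.49200695, -0.1698959 ]), np.float64(41.42029565882966))
stamp (array([0.64706561, 0.07110782]), np.float64(24.95387148208554))
board ((458.71575927734375, 167.847900390625), (97.86898040771484, 159.12615966796875), 10.805760383605957)
```

>>> {"method": "send_rows", "body": {
  "rows": [
    {"x": -0.061, "y": 0.149, "z": 0.15, "wx": 0, "wy": 0, "wz": 0, "hand": 1},
    {"x": -0.061, "y": 0.149, "z": 0.15, "wx": 0, "wy": 0, "wz": 0, "hand": 1},
    {"x": -0.061, "y": 0.149, "z": 0.15, "wx": 0, "wy": 0, "wz": 0, "hand": 1},
    {"x": -0.061, "y": 0.149, "z": 0.15, "wx": 0, "wy": 0, "wz": 0, "hand": 1},
    {"x": -0.061, "y": 0.149, "z": 0.15, "wx": 0, "wy": 0, "wz": 0, "hand": 1},
    {"x": 0, "y": 0, "z": 0.2, "wx": 0, "wy": 0, "wz": 0, "hand": 1},
    {"x": 0, "y": 0, "z": 0.2, "wx": 0, "wy": 0, "wz": 0, "hand": 1},
    {"x": 0, "y": 0, "z": 0, "wx": 0, "wy": 0, "wz": 0, "hand": 0.3},
    {"x": 0, "y": 0, "z": 0, "wx": 0, "wy": 0, "wz": 0, "hand": 0.3},
    {"x": 0, "y": 0, "z": 0, "wx": 0, "wy": 0, "wz": 0, "hand": 0.3}
  ]
}}

```text
time: 18.88
tool_pos: [0.6464, 0.0711, 0.148]
tool_rot: [0.001, 0.0, 1.0, -0.0]
contact_force: [0.3, 0.7, 0.1]
gripper_width: 0.653
grasp_force: 0.0
```

```bash
python3 - <<'E'
from h import *
plan([.645,.0708,.043],np.pi/2)
E
```

```text
turn total [-0.     0.003 -0.   ] min rows 0.017584876452843335
tcp [0.6464 0.0711 0.148 ] shift total [ 0.011 -0.002  0.7  ] min rows 2.517119837797933
```

>>> {"method": "send_rows", "body": {
  "rows": [
    {"x": 0.005, "y": 0, "z": 0.15, "wx": 0, "wy": 0, "wz": 0, "hand": 0.3},
    {"x": 0, "y": 0, "z": 0.15, "wx": 0, "wy": 0, "wz": 0, "hand": 0.3},
    {"x": 0, "y": 0, "z": 0.15, "wx": 0, "wy": 0, "wz": 0, "hand": 0.3},
    {"x": 0, "y": 0, "z": 0.15, "wx": 0, "wy": 0, "wz": 0, "hand": 0.3},
    {"x": 0, "y": 0, "z": 0.07, "wx": 0, "wy": 0, "wz": 0, "hand": 0.3},
    {"x": 0, "y": 0, "z": 0.03, "wx": 0, "wy": 0, "wz": 0, "hand": 0.3},
    {"x": 0, "y": 0, "z": 0, "wx": 0, "wy": 0, "wz": 0, "hand": 0.3},
    {"x": 0, "y": 0, "z": 0, "wx": 0, "wy": 0, "wz": 0, "hand": 0.3},
    {"x": 0, "y": 0, "z": 0, "wx": 0, "wy": 0, "wz": 0, "hand": 0},
    {"x": 0, "y": 0, "z": 0, "wx": 0, "wy": 0, "wz": 0, "hand": -0.2}
  ]
}}

```text
time: 19.72
tool_pos: [0.6462, 0.0718, 0.0432]
tool_rot: [0.002, -0.0, 1.0, -0.0]
contact_force: [0.3, -0.0, 0.5]
gripper_width: 0.403
grasp_force: 0.0
```

>>> {"method": "send_rows", "body": {
  "rows": [
    {"x": 0, "y": 0, "z": 0, "wx": 0, "wy": 0, "wz": 0, "hand": -0.25},
    {"x": 0, "y": 0, "z": 0, "wx": 0, "wy": 0, "wz": 0, "hand": -0.3},
    {"x": 0, "y": 0, "z": 0, "wx": 0, "wy": 0, "wz": 0, "hand": -1},
    {"x": 0, "y": 0, "z": 0, "wx": 0, "wy": 0, "wz": 0, "hand": -1},
    {"x": 0, "y": 0, "z": 0, "wx": 0, "wy": 0, "wz": 0, "hand": -1},
    {"x": 0, "y": 0, "z": 0, "wx": 0, "wy": 0, "wz": 0, "hand": -1},
    {"x": 0, "y": 0, "z": 0, "wx": 0, "wy": 0, "wz": 0, "hand": -1},
    {"x": 0, "y": 0, "z": 0, "wx": 0, "wy": 0, "wz": 0, "hand": -1},
    {"x": 0, "y": 0, "z": 0, "wx": 0, "wy": 0, "wz": 0, "hand": -1},
    {"x": 0, "y": 0, "z": 0, "wx": 0, "wy": 0, "wz": 0, "hand": -1}
  ]
}}

```text
time: 20.55
tool_pos: [0.6454, 0.072, 0.0419]
tool_rot: [0.001, -0.0, 1.0, 0.0]
contact_force: [0.8, 1.0, 5.2]
gripper_width: 0.309
grasp_force: 59.1
```

```bash
python3 - <<'E'
from h import *
plan([.4786,0,.10],np.pi/2)
E
```

```text
turn total [0.    0.002 0.001] min rows 0.011890415129159435
tcp [0.6454 0.072  0.0419] shift total [ 1.112 -0.479 -0.389] min rows 4.57401237345565
```

>>> {"method": "send_rows", "body": {
  "rows": [
    {"x": 0, "y": 0, "z": -0.1, "wx": 0, "wy": 0, "wz": 0, "hand": -1},
    {"x": 0, "y": 0, "z": -0.2, "wx": 0, "wy": 0, "wz": 0, "hand": -1},
    {"x": 0.1, "y": -0.043, "z": -0.09, "wx": 0, "wy": 0, "wz": 0, "hand": -1},
    {"x": 0.2, "y": -0.086, "z": 0, "wx": 0, "wy": 0, "wz": 0, "hand": -1},
    {"x": 0.2, "y": -0.086, "z": 0, "wx": 0, "wy": 0, "wz": 0, "hand": -1},
    {"x": 0.2, "y": -0.086, "z": 0, "wx": 0, "wy": 0, "wz": 0, "hand": -1},
    {"x": 0.2, "y": -0.086, "z": 0, "wx": 0, "wy": 0, "wz": 0, "hand": -1},
    {"x": 0.15, "y": -0.064, "z": 0, "wx": 0, "wy": 0, "wz": 0, "hand": -1},
    {"x": 0.062, "y": -0.028, "z": 0, "wx": 0, "wy": 0, "wz": 0, "hand": -1},
    {"x": 0, "y": 0, "z": 0, "wx": 0, "wy": 0, "wz": 0, "hand": -1}
  ]
}}

```text
time: 21.38
tool_pos: [0.4762, -0.0007, 0.0991]
tool_rot: [-0.001, 0.0, 1.0, -0.0]
contact_force: [-0.5, 0.5, -1.5]
gripper_width: 0.316
grasp_force: 59.1
```

>>> {"method": "send_rows", "body": {
  "rows": [
    {"x": 0, "y": 0, "z": 0.1, "wx": 0, "wy": 0, "wz": 0, "hand": -1},
    {"x": 0, "y": 0, "z": 0.1, "wx": 0, "wy": 0, "wz": 0, "hand": -1},
    {"x": 0, "y": 0, "z": 0.08, "wx": 0, "wy": 0, "wz": 0, "hand": -1},
    {"x": 0, "y": 0, "z": 0.05, "wx": 0, "wy": 0, "wz": 0, "hand": -1},
    {"x": 0, "y": 0, "z": 0.02, "wx": 0, "wy": 0, "wz": 0, "hand": -1},
    {"x": 0, "y": 0, "z": 0, "wx": 0, "wy": 0, "wz": 0, "hand": -1},
    {"x": 0, "y": 0, "z": 0, "wx": 0, "wy": 0, "wz": 0, "hand": -1},
    {"x": 0, "y": 0, "z": 0, "wx": 0, "wy": 0, "wz": 0, "hand": -1},
    {"x": 0, "y": 0, "z": 0, "wx": 0, "wy": 0, "wz": 0, "hand": -1},
    {"x": 0, "y": 0, "z": 0, "wx": 0, "wy": 0, "wz": 0, "hand": -1}
  ]
}}

```text
time: 22.22
tool_pos: [0.4787, -0.0003, 0.0478]
tool_rot: [0.001, -0.0, 1.0, -0.0]
contact_force: [-0.2, 0.2, -0.3]
gripper_width: 0.314
grasp_force: 59.1
```

>>> {"method": "send_rows", "body": {
  "rows": [
    {"x": 0, "y": 0.002, "z": 0.02, "wx": 0, "wy": 0, "wz": 0, "hand": -1},
    {"x": 0, "y": 0, "z": 0.01, "wx": 0, "wy": 0, "wz": 0, "hand": -1},
    {"x": 0, "y": 0, "z": 0.007, "wx": 0, "wy": 0, "wz": 0, "hand": -1},
    {"x": 0, "y": 0, "z": 0, "wx": 0, "wy": 0, "wz": 0, "hand": -1},
    {"x": 0, "y": 0, "z": 0, "wx": 0, "wy": 0, "wz": 0, "hand": -1},
    {"x": 0, "y": 0, "z": 0, "wx": 0, "wy": 0, "wz": 0, "hand": -1},
    {"x": 0, "y": 0, "z": 0, "wx": 0, "wy": 0, "wz": 0, "hand": -1},
    {"x": 0, "y": 0, "z": 0, "wx": 0, "wy": 0, "wz": 0, "hand": -1},
    {"x": 0, "y": 0, "z": 0, "wx": 0, "wy": 0, "wz": 0, "hand": -1},
    {"x": 0, "y": 0, "z": 0, "wx": 0, "wy": 0, "wz": 0, "hand": -1}
  ]
}}

```text
time: 23.05
tool_pos: [0.4781, 0.0001, 0.0419]
tool_rot: [-0.0, -0.0, 1.0, 0.0]
contact_force: [-2.4, 0.4, 4.5]
gripper_width: 0.316
grasp_force: 59.5
```

Contact. I release it gently, straight up.

>>> {"method": "send_rows", "body": {
  "rows": [
    {"x": 0, "y": 0, "z": 0, "wx": 0, "wy": 0, "wz": 0, "hand": -0.2},
    {"x": 0, "y": 0, "z": 0, "wx": 0, "wy": 0, "wz": 0, "hand": 0},
    {"x": 0, "y": 0, "z": 0, "wx": 0, "wy": 0, "wz": 0, "hand": 0.3},
    {"x": 0, "y": 0, "z": 0, "wx": 0, "wy": 0, "wz": 0, "hand": 0.3},
    {"x": 0, "y": 0, "z": -0.1, "wx": 0, "wy": 0, "wz": 0, "hand": 0.5},
    {"x": 0, "y": 0, "z": -0.2, "wx": 0, "wy": 0, "wz": 0, "hand": 1},
    {"x": 0, "y": 0, "z": -0.25, "wx": 0, "wy": 0, "wz": 0, "hand": 1},
    {"x": 0, "y": 0, "z": -0.25, "wx": 0, "wy": 0, "wz": 0, "hand": 1},
    {"x": 0, "y": 0, "z": -0.25, "wx": 0, "wy": 0, "wz": 0, "hand": 1},
    {"x": 0, "y": 0, "z": -0.25, "wx": 0, "wy": 0, "wz": 0, "hand": 1}
  ]
}}

```text
time: 23.88
tool_pos: [0.4778, 0.0001, 0.2382]
tool_rot: [0.0, -0.0, 1.0, -0.0]
contact_force: [0.5, 0.3, 0.5]
gripper_width: 1.0
grasp_force: 0.0
```

```bash
python3 - <<'E'
from h import *
plan([.60,-0.13,.30],np.pi/2)
E
```

```text
turn total [-0.     0.     0.001] min rows 0.006425058723735302
tcp [4.778e-01 1.000e-04 2.382e-01] shift total [-0.814 -0.868 -0.412] min rows 4.531081343147939
```

>>> {"method": "send_rows", "body": {
  "rows": [
    {"x": -0.163, "y": -0.174, "z": -0.082, "wx": 0, "wy": 0, "wz": 0, "hand": 1},
    {"x": -0.163, "y": -0.174, "z": -0.082, "wx": 0, "wy": 0, "wz": 0, "hand": 1},
    {"x": -0.163, "y": -0.174, "z": -0.082, "wx": 0, "wy": 0, "wz": 0, "hand": 1},
    {"x": -0.163, "y": -0.174, "z": -0.082, "wx": 0, "wy": 0, "wz": 0, "hand": 1},
    {"x": -0.163, "y": -0.174, "z": -0.082, "wx": 0, "wy": 0, "wz": 0, "hand": 1},
    {"x": 0, "y": 0, "z": 0, "wx": 0, "wy": 0, "wz": 0, "hand": 1},
    {"x": 0, "y": 0, "z": 0, "wx": 0, "wy": 0, "wz": 0, "hand": 1},
    {"x": 0, "y": 0, "z": 0, "wx": 0, "wy": 0, "wz": 0, "hand": 1},
    {"x": 0, "y": 0, "z": 0, "wx": 0, "wy": 0, "wz": 0, "hand": 1},
    {"x": 0, "y": 0, "z": 0, "wx": 0, "wy": 0, "wz": 0, "hand": 1}
  ]
}}

```text
time: 24.72
tool_pos: [0.5997, -0.1293, 0.2976]
tool_rot: [-0.0, -0.001, 1.0, 0.0]
contact_force: [-0.0, -0.0, -0.4]
gripper_width: 0.998
grasp_force: 0.0
```

```bash
python3 - <<'E'
from h import *
import pickle
c=calibration("wrist"); im=grab_frame("wrist"); cv2.imwrite("pics/w5.png",im); pickle.dump(c,open("w5.pkl","wb")); plan([.641,-.271,.15],np.radians(24.5))
u=proj(c,[[.641,-.271,.04],[.4786,0,.083],[.4786,0,0]]);print(u)
x0,y0=(u[0]-35).astype(int); x1,y1=(u[1]-35).astype(int); y1=max(y1,0); x1=min(x1,570)
print(x0,y0,x1,y1)
cv2.imwrite("pics/z5.png",np.hstack([cv2.resize(im[y:y+70,x:x+70],(392,392),interpolation=cv2.INTER_CUBIC) for x,y in((x0,y0),(x1,y1))]))
E
```

```text
turn total [-0.000e+00 -1.000e-03  1.458e+00] min rows 9.159989914298825
tcp [ 0.5998 -0.1293  0.2978] shift total [-0.274 -0.945  0.985] min rows 5.007758697930176
[[217.12813492 196.86322809]
 [436.9031276   66.04180608]
 [413.98592434  74.41865829]]
182 161 401 31
```

View pics/z5.png

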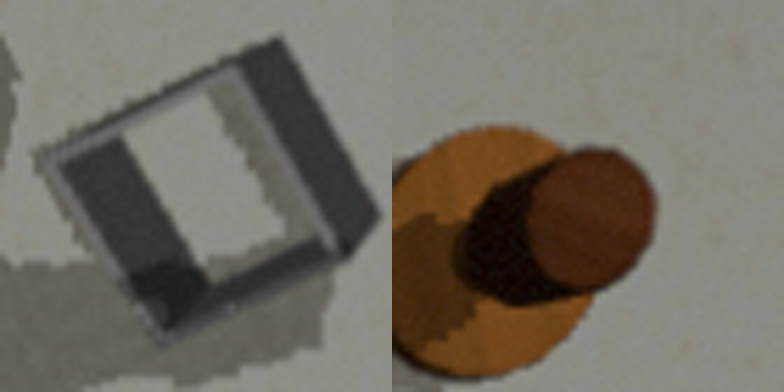

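The cutter's top corners in the crop are about (40,155), (238,62), (341,260) and (163,345). The stamp stands upright with its top centred at about (200,220) in the right crop, at 5.6x.

```bash
python3 - <<'E'
from h import *
import pickle
c=pickle.load(open("w5.pkl","rb"))
g=lambda a,o:(np.array(a)+.5)/5.6-.5+o
P=plane(c,g([[40,155],[238,62],[341,260],[163,345]],[182,161]),.04)[:,:2]
e=np.roll(P,-1,0)-P; print("cutter",P.mean(0),np.linalg.norm(e,axis=1),np.degrees(np.arctan2(e[:,1],e[:,0])))
print("stamp",plane(c,g([[199.5,220]],[401,31]),.083))
E
```

```text
cutter [ 0.64214498 -0.27196684] [0.05610085 0.05470027 0.05239744 0.05596373] [ 114.47689205   22.87583039  -64.16492565 -153.2806109 ]
stamp [[ 4.82510239e-01 -3.30715899e-04  8.30000000e-02]]
```

```bash
python3 - <<'E'
from h import *
import pickle
from scipy.optimize import least_squares
def fit(P,r):
    for tol in(.02,.006,.003,.002):
        o=least_squares(lambda v:np.hypot(*(P-v).T)-r,P.mean(0),loss="soft_l1",f_scale=.001).x; P=P[abs(np.hypot(*(P-o).T)-r)<tol]
    return o.round(4),len(P)
f=6
def meas(c,im,X):
    u=proj(c,[X])[0]; x0,y0=np.maximum((u-30).astype(int),0)
    h=cv2.cvtColor(cv2.resize(im[y0:y0+60,x0:x0+60],None,fx=f,fy=f,interpolation=cv2.INTER_CUBIC),cv2.COLOR_BGR2HSV)
    t=lambda k:(k.reshape(-1,2)+.5)/f-.5+[x0,y0]
    k=max(blobs(h[...,1]>95),key=cv2.contourArea); print("foot",fit(plane(c,t(k),.018)[:,:2],.028))
    print("top via hull",fit(plane(c,t(k),.083)[:,:2],.014))
meas(pickle.load(open("w5.pkl","rb")),cv2.imread("pics/w5.png"),[.48,0,.04])
meas(pickle.load(open("w4.pkl","rb")),cv2.imread("pics/w4.png"),[.645,.07,.04])
meas(pickle.load(open("w2.pkl","rb")),cv2.imread("pics/w2.png"),[.645,.07,.04])
im=grab_frame("side"); cv2.imwrite("pics/s5.png",im); meas(calibration("side"),im,[.48,0,.04])
E
```

```text
foot (array([ 0.4828, -0.0018]), 635)<stdin>:6: RuntimeWarning: Mean of empty slice.
  ret = um.true_divide(
Traceback (most recent call last):
ValueError: Initial guess is outside of provided bounds
```

The stamp is about 4 mm too far in x: (0.4826, -0.001) against a target of (0.4786, 0). I regrasp it and nudge it.

>>> {"method": "send_rows", "body": {
  "rows": [
    {"x": 0.156, "y": 0.171, "z": 0.03, "wx": 0, "wy": 0, "wz": 0, "hand": 0.3},
    {"x": 0.156, "y": 0.171, "z": 0.03, "wx": 0, "wy": 0, "wz": 0, "hand": 0.3},
    {"x": 0.156, "y": 0.171, "z": 0.03, "wx": 0, "wy": 0, "wz": 0, "hand": 0.3},
    {"x": 0.156, "y": 0.171, "z": 0.03, "wx": 0, "wy": 0, "wz": 0, "hand": 0.3},
    {"x": 0.156, "y": 0.171, "z": 0.03, "wx": 0, "wy": 0, "wz": 0, "hand": 0.3},
    {"x": 0, "y": 0, "z": 0.2, "wx": 0, "wy": 0, "wz": 0, "hand": 0.3},
    {"x": 0, "y": 0, "z": 0.2, "wx": 0, "wy": 0, "wz": 0, "hand": 0.3},
    {"x": 0, "y": 0, "z": 0.2, "wx": 0, "wy": 0, "wz": 0, "hand": 0.3},
    {"x": 0, "y": 0, "z": 0.1, "wx": 0, "wy": 0, "wz": 0, "hand": 0.3},
    {"x": 0, "y": 0, "z": 0, "wx": 0, "wy": 0, "wz": 0, "hand": 0.3}
  ]
}}

```text
time: 25.6
tool_pos: [0.4798, -0.0011, 0.1657]
tool_rot: [-0.004, -0.001, 1.0, 0.001]
contact_force: [-1.0, -1.1, -0.4]
gripper_width: 0.649
grasp_force: 0.0
```

```bash
python3 - <<'E'
from h import *
plan([.4826,-.0008,.043],np.pi/2)
E
```

```text
turn total [ 0.002 -0.01   0.002] min rows 0.06666141537299451
tcp [ 0.4798 -0.0011  0.1657] shift total [-0.025  0.001  0.818] min rows 2.9439872075557343
```

>>> {"method": "send_rows", "body": {
  "rows": [
    {"x": 0, "y": 0, "z": 0.15, "wx": 0, "wy": 0, "wz": 0, "hand": 0.3},
    {"x": 0, "y": 0, "z": 0.15, "wx": 0, "wy": 0, "wz": 0, "hand": 0.3},
    {"x": 0, "y": 0, "z": 0.15, "wx": 0, "wy": 0, "wz": 0, "hand": 0.3},
    {"x": 0, "y": 0, "z": 0.15, "wx": 0, "wy": 0, "wz": 0, "hand": 0.3},
    {"x": 0, "y": 0, "z": 0.1, "wx": 0, "wy": 0, "wz": 0, "hand": 0.3},
    {"x": 0, "y": 0, "z": 0.08, "wx": 0, "wy": 0, "wz": 0, "hand": 0},
    {"x": 0, "y": 0, "z": 0.03, "wx": 0, "wy": 0, "wz": 0, "hand": -0.1},
    {"x": 0, "y": 0, "z": 0, "wx": 0, "wy": 0, "wz": 0, "hand": -0.2},
    {"x": 0, "y": 0, "z": 0, "wx": 0, "wy": 0, "wz": 0, "hand": -0.25},
    {"x": 0, "y": 0, "z": 0, "wx": 0, "wy": 0, "wz": 0, "hand": -0.25}
  ]
}}

```text
time: 26.43
tool_pos: [0.4845, -0.0022, 0.0506]
tool_rot: [0.001, -0.0, 1.0, -0.0]
contact_force: [-1.0, 0.5, -0.1]
gripper_width: 0.375
grasp_force: 0.2
```

>>> {"method": "send_rows", "body": {
  "rows": [
    {"x": 0, "y": 0, "z": 0, "wx": 0, "wy": 0, "wz": 0, "hand": -0.3},
    {"x": 0, "y": 0, "z": 0, "wx": 0, "wy": 0, "wz": 0, "hand": -1},
    {"x": 0, "y": 0, "z": 0, "wx": 0, "wy": 0, "wz": 0, "hand": -1},
    {"x": 0, "y": 0, "z": 0, "wx": 0, "wy": 0, "wz": 0, "hand": -1},
    {"x": 0, "y": 0, "z": 0, "wx": 0, "wy": 0, "wz": 0, "hand": -1},
    {"x": 0, "y": 0, "z": 0, "wx": 0, "wy": 0, "wz": 0, "hand": -1},
    {"x": 0, "y": 0, "z": 0, "wx": 0, "wy": 0, "wz": 0, "hand": -1},
    {"x": 0, "y": 0, "z": 0, "wx": 0, "wy": 0, "wz": 0, "hand": -1},
    {"x": 0, "y": 0, "z": 0, "wx": 0, "wy": 0, "wz": 0, "hand": -1},
    {"x": 0, "y": 0, "z": 0, "wx": 0, "wy": 0, "wz": 0, "hand": -1}
  ]
}}

```text
time: 27.27
tool_pos: [0.4845, -0.0021, 0.0505]
tool_rot: [0.001, -0.0, 1.0, 0.0]
contact_force: [-0.6, 1.2, 6.8]
gripper_width: 0.314
grasp_force: 58.7
```

>>> {"method": "send_rows", "body": {
  "rows": [
    {"x": 0, "y": 0, "z": -0.03, "wx": 0, "wy": 0, "wz": 0, "hand": -1},
    {"x": 0, "y": 0, "z": -0.02, "wx": 0, "wy": 0, "wz": 0, "hand": -1},
    {"x": 0.013, "y": 0.006, "z": 0, "wx": 0, "wy": 0, "wz": 0, "hand": -1},
    {"x": 0.013, "y": 0.006, "z": 0, "wx": 0, "wy": 0, "wz": 0, "hand": -1},
    {"x": 0, "y": 0, "z": 0, "wx": 0, "wy": 0, "wz": 0, "hand": -1},
    {"x": 0, "y": 0, "z": 0.02, "wx": 0, "wy": 0, "wz": 0, "hand": -1},
    {"x": 0, "y": 0, "z": 0.02, "wx": 0, "wy": 0, "wz": 0, "hand": -1},
    {"x": 0, "y": 0, "z": 0, "wx": 0, "wy": 0, "wz": 0, "hand": -1},
    {"x": 0, "y": 0, "z": 0, "wx": 0, "wy": 0, "wz": 0, "hand": -1},
    {"x": 0, "y": 0, "z": 0, "wx": 0, "wy": 0, "wz": 0, "hand": -1}
  ]
}}

```text
time: 28.1
tool_pos: [0.4796, -0.0003, 0.0505]
tool_rot: [0.0, -0.0, 1.0, 0.0]
contact_force: [-0.5, 1.0, 2.4]
gripper_width: 0.311
grasp_force: 59.0
```

>>> {"method": "send_rows", "body": {
  "rows": [
    {"x": 0, "y": 0, "z": 0.004, "wx": 0, "wy": 0, "wz": 0, "hand": -1},
    {"x": 0, "y": 0, "z": 0, "wx": 0, "wy": 0, "wz": 0, "hand": -0.2},
    {"x": 0, "y": 0, "z": 0, "wx": 0, "wy": 0, "wz": 0, "hand": 0},
    {"x": 0, "y": 0, "z": 0, "wx": 0, "wy": 0, "wz": 0, "hand": 0.3},
    {"x": 0, "y": 0, "z": 0, "wx": 0, "wy": 0, "wz": 0, "hand": 0.3},
    {"x": 0, "y": 0, "z": -0.1, "wx": 0, "wy": 0, "wz": 0, "hand": 0.5},
    {"x": 0, "y": 0, "z": -0.22, "wx": 0, "wy": 0, "wz": 0, "hand": 1},
    {"x": 0, "y": 0, "z": -0.25, "wx": 0, "wy": 0, "wz": 0, "hand": 1},
    {"x": 0, "y": 0, "z": -0.25, "wx": 0, "wy": 0, "wz": 0, "hand": 1},
    {"x": 0, "y": 0, "z": -0.25, "wx": 0, "wy": 0, "wz": 0, "hand": 1}
  ]
}}

```text
time: 28.93
tool_pos: [0.4789, -0.0003, 0.2117]
tool_rot: [-0.0, -0.0, 1.0, 0.0]
contact_force: [1.2, -0.1, -0.5]
gripper_width: 1.004
grasp_force: 0.0
```

>>> {"method": "send_rows", "body": {
  "rows": [
    {"x": -0.163, "y": -0.174, "z": -0.1, "wx": 0, "wy": 0, "wz": 0, "hand": 1},
    {"x": -0.163, "y": -0.174, "z": -0.1, "wx": 0, "wy": 0, "wz": 0, "hand": 1},
    {"x": -0.163, "y": -0.174, "z": -0.1, "wx": 0, "wy": 0, "wz": 0, "hand": 1},
    {"x": -0.163, "y": -0.174, "z": -0.1, "wx": 0, "wy": 0, "wz": 0, "hand": 1},
    {"x": -0.163, "y": -0.174, "z": 0, "wx": 0, "wy": 0, "wz": 0, "hand": 1},
    {"x": 0, "y": 0, "z": 0, "wx": 0, "wy": 0, "wz": 0, "hand": 1},
    {"x": 0, "y": 0, "z": 0, "wx": 0, "wy": 0, "wz": 0, "hand": 1},
    {"x": 0, "y": 0, "z": 0, "wx": 0, "wy": 0, "wz": 0, "hand": 1},
    {"x": 0, "y": 0, "z": 0, "wx": 0, "wy": 0, "wz": 0, "hand": 1},
    {"x": 0, "y": 0, "z": 0, "wx": 0, "wy": 0, "wz": 0, "hand": 1}
  ]
}}

```text
time: 29.77
tool_pos: [0.6012, -0.1298, 0.2704]
tool_rot: [-0.0, -0.001, 1.0, 0.0]
contact_force: [-0.6, -0.8, 0.2]
gripper_width: 1.002
grasp_force: 0.0
```

```bash
cat > st.py <<'E'
from h import *
from scipy.optimize import least_squares
def stamp(c,im,X,f=6):
    u=proj(c,[X])[0]; x0,y0=np.maximum((u-26).astype(int),0)
    h=cv2.cvtColor(cv2.resize(im[y0:y0+60,x0:x0+60],None,fx=f,fy=f,interpolation=cv2.INTER_CUBIC),cv2.COLOR_BGR2HSV)
    k=max(blobs(h[...,1]>95),key=cv2.contourArea); q=(k.reshape(-1,2)+.5)/f-.5+[x0,y0]
    for z,r in((.018,.028),(.083,.014)):
        P=plane(c,q,z)[:,:2]; o=np.array(X[:2])
        for tol in(.02,.006,.003,.002):
            P1=P[abs(np.hypot(*(P-o).T)-r)<tol]
            if len(P1)<20: break
            o=least_squares(lambda v:np.hypot(*(P1-v).T)-r,o,loss="soft_l1",f_scale=.001).x
        print("z",z,o.round(4),len(P1))
E
python3 - <<'E'
from st import *
import pickle
stamp(pickle.load(open("w5.pkl","rb")),cv2.imread("pics/w5.png"),[.4826,-.001,.04])
c=calibration("wrist"); im=grab_frame("wrist"); cv2.imwrite("pics/w6.png",im); pickle.dump(c,open("w6.pkl","wb"))
stamp(c,im,[.479,0,.04]); plan([.6415,-.2715,.15],np.radians(24.6))
E
```

```text
z 0.018 [ 0.4827 -0.0016] 638
z 0.083 [ 0.483  -0.0026] 255
z 0.018 [ 0.4781 -0.0007] 604
z 0.083 [ 0.4785 -0.0023] 305
turn total [0.    0.    1.456] min rows 9.145774902848059
tcp [ 0.6013 -0.1298  0.2706] shift total [-0.266 -0.945  0.804] min rows 4.5643920530893185
```

>>> {"method": "send_rows", "body": {
  "rows": [
    {"x": -0.067, "y": -0.236, "z": 0.05, "wx": 0, "wy": 0, "wz": 0, "hand": 1},
    {"x": -0.067, "y": -0.236, "z": 0.05, "wx": 0, "wy": 0, "wz": 0, "hand": 1},
    {"x": -0.067, "y": -0.236, "z": 0.05, "wx": 0, "wy": 0, "wz": 0, "hand": 1},
    {"x": -0.067, "y": -0.236, "z": 0.05, "wx": 0, "wy": 0, "wz": 0, "hand": 1},
    {"x": 0, "y": 0, "z": 0.15, "wx": 0, "wy": 0, "wz": -0.109, "hand": 1},
    {"x": 0, "y": 0, "z": 0.15, "wx": 0, "wy": 0, "wz": -0.109, "hand": 1},
    {"x": 0, "y": 0, "z": 0.15, "wx": 0, "wy": 0, "wz": -0.109, "hand": 1},
    {"x": 0, "y": 0, "z": 0.15, "wx": 0, "wy": 0, "wz": -0.109, "hand": 1},
    {"x": 0, "y": 0, "z": 0.15, "wx": 0, "wy": 0, "wz": -0.109, "hand": 1},
    {"x": 0, "y": 0, "z": 0, "wx": 0, "wy": 0, "wz": 0, "hand": 1}
  ]
}}

```text
time: 30.65
tool_pos: [0.6388, -0.2699, 0.1218]
tool_rot: [-0.004, -0.214, 0.977, 0.003]
contact_force: [-1.2, 0.8, -1.2]
gripper_width: 1.002
grasp_force: 0.0
```

```bash
python3 - <<'E'
from h import *
plan([.6417,-.2717,.008],np.radians(114.6))
E
```

```text
turn total [ 0.01  -0.007  0.002] min rows 0.08000072733382653
tcp [ 0.6388 -0.2699  0.1218] shift total [-0.017 -0.025  0.759] min rows 2.730661918600953
```

>>> {"method": "send_rows", "body": {
  "rows": [
    {"x": 0, "y": 0, "z": 0.12, "wx": 0, "wy": 0, "wz": 0, "hand": 1},
    {"x": 0, "y": 0, "z": 0.12, "wx": 0, "wy": 0, "wz": 0, "hand": 1},
    {"x": 0, "y": 0, "z": 0.12, "wx": 0, "wy": 0, "wz": 0, "hand": 1},
    {"x": 0, "y": 0, "z": 0.08, "wx": 0, "wy": 0, "wz": 0, "hand": 1},
    {"x": 0, "y": 0, "z": 0.06, "wx": 0, "wy": 0, "wz": 0, "hand": 1},
    {"x": 0, "y": 0, "z": 0, "wx": 0, "wy": 0, "wz": 0, "hand": 1},
    {"x": 0, "y": 0, "z": 0, "wx": 0, "wy": 0, "wz": 0, "hand": 1},
    {"x": 0, "y": 0, "z": 0, "wx": 0, "wy": 0, "wz": 0, "hand": 1},
    {"x": 0, "y": 0, "z": 0, "wx": 0, "wy": 0, "wz": 0, "hand": 1},
    {"x": 0, "y": 0, "z": 0, "wx": 0, "wy": 0, "wz": 0, "hand": 1}
  ]
}}

```text
time: 31.48
tool_pos: [0.6429, -0.2727, 0.0544]
tool_rot: [0.001, -0.213, 0.977, -0.001]
contact_force: [0.9, 0.3, -0.5]
gripper_width: 1.001
grasp_force: 0.0
```

```bash
python3 - <<'E'
from h import *
plan([.6417,-.2717,.008],np.radians(114.6))
E
```

```text
turn total [-0.002  0.002 -0.001] min rows 0.01769976265872188
tcp [ 0.6429 -0.2727  0.0544] shift total [0.005 0.01  0.309] min rows 1.113308618889103
```

>>> {"method": "send_rows", "body": {
  "rows": [
    {"x": 0.004, "y": 0.006, "z": 0.08, "wx": 0, "wy": 0, "wz": 0, "hand": 1},
    {"x": 0, "y": 0, "z": 0.1, "wx": 0, "wy": 0, "wz": 0, "hand": 1},
    {"x": 0, "y": 0, "z": 0.08, "wx": 0, "wy": 0, "wz": 0, "hand": 1},
    {"x": 0, "y": 0, "z": 0.04, "wx": 0, "wy": 0, "wz": 0, "hand": 1},
    {"x": 0, "y": 0, "z": 0, "wx": 0, "wy": 0, "wz": 0, "hand": 1},
    {"x": 0, "y": 0, "z": 0, "wx": 0, "wy": 0, "wz": 0, "hand": 0.6},
    {"x": 0, "y": 0, "z": 0, "wx": 0, "wy": 0, "wz": 0, "hand": 0.45},
    {"x": 0, "y": 0, "z": 0, "wx": 0, "wy": 0, "wz": 0, "hand": 0.4},
    {"x": 0, "y": 0, "z": 0, "wx": 0, "wy": 0, "wz": 0, "hand": 0.35},
    {"x": 0, "y": 0, "z": 0, "wx": 0, "wy": 0, "wz": 0, "hand": 0.3}
  ]
}}

```text
time: 32.32
tool_pos: [0.6419, -0.2722, 0.0091]
tool_rot: [0.001, -0.213, 0.977, -0.001]
contact_force: [0.5, -0.1, 1.6]
gripper_width: 0.659
grasp_force: 16.1
```

>>> {"method": "send_rows", "body": {
  "rows": [
    {"x": 0, "y": 0, "z": 0, "wx": 0, "wy": 0, "wz": 0, "hand": -1},
    {"x": 0, "y": 0, "z": 0, "wx": 0, "wy": 0, "wz": 0, "hand": -1},
    {"x": 0, "y": 0, "z": 0, "wx": 0, "wy": 0, "wz": 0, "hand": -1},
    {"x": 0, "y": 0, "z": 0, "wx": 0, "wy": 0, "wz": 0, "hand": -1},
    {"x": 0, "y": 0, "z": 0, "wx": 0, "wy": 0, "wz": 0, "hand": -1},
    {"x": 0, "y": 0, "z": 0, "wx": 0, "wy": 0, "wz": 0, "hand": -1},
    {"x": 0, "y": 0, "z": 0, "wx": 0, "wy": 0, "wz": 0, "hand": -1},
    {"x": 0, "y": 0, "z": 0, "wx": 0, "wy": 0, "wz": 0, "hand": -1},
    {"x": 0, "y": 0, "z": 0, "wx": 0, "wy": 0, "wz": 0, "hand": -1},
    {"x": 0, "y": 0, "z": 0, "wx": 0, "wy": 0, "wz": 0, "hand": -1}
  ]
}}

```text
time: 33.15
tool_pos: [0.6421, -0.2723, 0.0094]
tool_rot: [0.001, -0.213, 0.977, -0.001]
contact_force: [-0.1, -0.3, 5.6]
gripper_width: 0.648
grasp_force: 64.1
```

```bash
python3 - <<'E'
from h import *
a=np.radians(10.7); x=np.array([np.cos(a),np.sin(a)]); o=np.array([.4585,.1682])+.006*x; t=o+.113*x; print(o,t)
plan([*t,.1],np.radians(100.7))
E
```

```text
[0.46439568 0.169314  ] [0.57543092 0.19029433]
turn total [-0.002  0.002  0.308] min rows 1.9359968300301336
tcp [ 0.6421 -0.2723  0.0094] shift total [-0.879  2.988 -0.609] min rows 11.416286359645857
```

>>> {"method": "send_rows", "body": {
  "rows": [
    {"x": 0, "y": 0, "z": -0.15, "wx": 0, "wy": 0, "wz": 0, "hand": -1},
    {"x": 0, "y": 0, "z": -0.25, "wx": 0, "wy": 0, "wz": 0, "hand": -1},
    {"x": 0, "y": 0, "z": -0.2, "wx": 0, "wy": 0, "wz": 0.103, "hand": -1},
    {"x": 0, "y": 0, "z": 0, "wx": 0, "wy": 0, "wz": 0.103, "hand": -1},
    {"x": 0, "y": 0, "z": 0, "wx": 0, "wy": 0, "wz": 0.102, "hand": -1},
    {"x": 0, "y": 0.25, "z": 0, "wx": 0, "wy": 0, "wz": 0, "hand": -1},
    {"x": 0, "y": 0.25, "z": 0, "wx": 0, "wy": 0, "wz": 0, "hand": -1},
    {"x": 0, "y": 0.25, "z": 0, "wx": 0, "wy": 0, "wz": 0, "hand": -1},
    {"x": 0, "y": 0.25, "z": 0, "wx": 0, "wy": 0, "wz": 0, "hand": -1},
    {"x": 0, "y": 0.25, "z": 0, "wx": 0, "wy": 0, "wz": 0, "hand": -1}
  ]
}}

```text
time: 33.98
tool_pos: [0.6049, -0.0857, 0.0968]
tool_rot: [-0.001, -0.093, 0.996, 0.0]
contact_force: [0.2, -0.3, -0.5]
gripper_width: 0.643
grasp_force: 63.8
```

>>> {"method": "send_rows", "body": {
  "rows": [
    {"x": -0.02, "y": 0.24, "z": 0, "wx": 0, "wy": 0, "wz": 0, "hand": -1},
    {"x": -0.02, "y": 0.24, "z": 0, "wx": 0, "wy": 0, "wz": 0, "hand": -1},
    {"x": -0.02, "y": 0.24, "z": 0, "wx": 0, "wy": 0, "wz": 0, "hand": -1},
    {"x": -0.02, "y": 0.24, "z": 0, "wx": 0, "wy": 0, "wz": 0, "hand": -1},
    {"x": -0.02, "y": 0.24, "z": 0, "wx": 0, "wy": 0, "wz": 0, "hand": -1},
    {"x": -0.02, "y": 0.24, "z": 0, "wx": 0, "wy": 0, "wz": 0, "hand": -1},
    {"x": -0.016, "y": 0.24, "z": 0, "wx": 0, "wy": 0, "wz": 0, "hand": -1},
    {"x": 0, "y": 0.183, "z": 0, "wx": 0, "wy": 0, "wz": 0, "hand": -1},
    {"x": 0, "y": 0, "z": 0, "wx": 0, "wy": 0, "wz": 0, "hand": -1},
    {"x": 0, "y": 0, "z": 0, "wx": 0, "wy": 0, "wz": 0, "hand": -1}
  ]
}}

```text
time: 34.82
tool_pos: [0.5733, 0.1921, 0.097]
tool_rot: [-0.001, -0.095, 0.995, -0.0]
contact_force: [0.8, -0.2, -0.7]
gripper_width: 0.644
grasp_force: 63.9
```

>>> {"method": "send_rows", "body": {
  "rows": [
    {"x": 0, "y": 0, "z": 0.1, "wx": 0, "wy": 0, "wz": 0, "hand": -1},
    {"x": 0, "y": 0, "z": 0.1, "wx": 0, "wy": 0, "wz": 0, "hand": -1},
    {"x": 0, "y": 0, "z": 0.1, "wx": 0, "wy": 0, "wz": 0, "hand": -1},
    {"x": 0, "y": 0, "z": 0.1, "wx": 0, "wy": 0, "wz": 0, "hand": -1},
    {"x": 0, "y": 0, "z": 0, "wx": 0, "wy": 0, "wz": 0, "hand": -1},
    {"x": 0, "y": 0, "z": 0, "wx": 0, "wy": 0, "wz": 0, "hand": -1},
    {"x": 0, "y": 0, "z": 0, "wx": 0, "wy": 0, "wz": 0, "hand": -1},
    {"x": 0, "y": 0, "z": 0, "wx": 0, "wy": 0, "wz": 0, "hand": -1},
    {"x": 0, "y": 0, "z": 0, "wx": 0, "wy": 0, "wz": 0, "hand": -1},
    {"x": 0, "y": 0, "z": 0, "wx": 0, "wy": 0, "wz": 0, "hand": -1}
  ]
}}

```text
time: 35.65
tool_pos: [0.5752, 0.1909, 0.0391]
tool_rot: [0.001, -0.093, 0.996, 0.0]
contact_force: [0.5, 0.1, -0.2]
gripper_width: 0.642
grasp_force: 63.9
```

```bash
python3 - <<'E'
from h import *
plan([.5755,.1903,.011],np.radians(100.7))
E
```

```text
turn total [-0.     0.002  0.   ] min rows 0.014322465152850862
tcp [0.5752 0.1909 0.0391] shift total [-0.001 -0.004  0.187] min rows 0.673340093350317
```

>>> {"method": "send_rows", "body": {
  "rows": [
    {"x": 0, "y": -0.003, "z": 0.06, "wx": 0, "wy": 0, "wz": 0, "hand": -1},
    {"x": 0, "y": 0, "z": 0.06, "wx": 0, "wy": 0, "wz": 0, "hand": -1},
    {"x": 0, "y": 0, "z": 0.04, "wx": 0, "wy": 0, "wz": 0, "hand": -1},
    {"x": 0, "y": 0, "z": 0.02, "wx": 0, "wy": 0, "wz": 0, "hand": -1},
    {"x": 0, "y": 0, "z": 0.01, "wx": 0, "wy": 0, "wz": 0, "hand": -1},
    {"x": 0, "y": 0, "z": 0.006, "wx": 0, "wy": 0, "wz": 0, "hand": -1},
    {"x": 0, "y": 0, "z": 0, "wx": 0, "wy": 0, "wz": 0, "hand": -1},
    {"x": 0, "y": 0, "z": 0, "wx": 0, "wy": 0, "wz": 0, "hand": -1},
    {"x": 0, "y": 0, "z": 0, "wx": 0, "wy": 0, "wz": 0, "hand": -1},
    {"x": 0, "y": 0, "z": 0, "wx": 0, "wy": 0, "wz": 0, "hand": -1}
  ]
}}

```text
time: 36.48
tool_pos: [0.5742, 0.1904, 0.0094]
tool_rot: [-0.001, -0.093, 0.996, -0.0]
contact_force: [-5.6, -1.0, 8.5]
gripper_width: 0.644
grasp_force: 65.0
```

>>> {"method": "send_rows", "body": {
  "rows": [
    {"x": 0, "y": 0, "z": 0, "wx": 0, "wy": 0, "wz": 0, "hand": 0.4},
    {"x": 0, "y": 0, "z": 0, "wx": 0, "wy": 0, "wz": 0, "hand": 0.6},
    {"x": 0, "y": 0, "z": 0, "wx": 0, "wy": 0, "wz": 0, "hand": 0.8},
    {"x": 0, "y": 0, "z": 0, "wx": 0, "wy": 0, "wz": 0, "hand": 1},
    {"x": 0, "y": 0, "z": 0, "wx": 0, "wy": 0, "wz": 0, "hand": 1},
    {"x": 0, "y": 0, "z": -0.1, "wx": 0, "wy": 0, "wz": 0, "hand": 1},
    {"x": 0, "y": 0, "z": -0.2, "wx": 0, "wy": 0, "wz": 0, "hand": 1},
    {"x": 0, "y": 0, "z": -0.25, "wx": 0, "wy": 0, "wz": 0, "hand": 1},
    {"x": 0, "y": 0, "z": -0.25, "wx": 0, "wy": 0, "wz": 0, "hand": 1},
    {"x": 0, "y": 0, "z": -0.25, "wx": 0, "wy": 0, "wz": 0, "hand": 1}
  ]
}}

```text
time: 37.32
tool_pos: [0.5741, 0.1903, 0.1672]
tool_rot: [-0.0, -0.093, 0.996, -0.0]
contact_force: [1.5, -0.2, -0.6]
gripper_width: 0.992
grasp_force: 0.0
```

>>> {"method": "send_rows", "body": {
  "rows": [
    {"x": -0.12, "y": -0.2, "z": -0.14, "wx": 0, "wy": 0, "wz": 0, "hand": 1},
    {"x": -0.12, "y": -0.2, "z": -0.14, "wx": 0, "wy": 0, "wz": 0, "hand": 1},
    {"x": -0.12, "y": -0.2, "z": -0.14, "wx": 0, "wy": 0, "wz": 0, "hand": 1},
    {"x": -0.12, "y": -0.2, "z": -0.14, "wx": 0, "wy": 0, "wz": 0, "hand": 1},
    {"x": 0, "y": 0, "z": -0.14, "wx": 0, "wy": 0, "wz": 0, "hand": 1},
    {"x": 0, "y": 0, "z": -0.14, "wx": 0, "wy": 0, "wz": 0, "hand": 1},
    {"x": 0, "y": 0, "z": 0, "wx": 0, "wy": 0, "wz": 0, "hand": 1},
    {"x": 0, "y": 0, "z": 0, "wx": 0, "wy": 0, "wz": 0, "hand": 1},
    {"x": 0, "y": 0, "z": 0, "wx": 0, "wy": 0, "wz": 0, "hand": 1},
    {"x": 0, "y": 0, "z": 0, "wx": 0, "wy": 0, "wz": 0, "hand": 1}
  ]
}}

```text
time: 38.15
tool_pos: [0.6666, 0.0862, 0.2895]
tool_rot: [-0.002, -0.094, 0.996, 0.0]
contact_force: [-0.6, -0.0, -0.3]
gripper_width: 1.003
grasp_force: 0.0
```

```bash
python3 - <<'E'
from st import *
import pickle
c=calibration("wrist"); im=grab_frame("wrist"); cv2.imwrite("pics/w7.png",im); pickle.dump(c,open("w7.pkl","wb"))
print(tool()[0],manip.state()["time"]); stamp(c,im,[.479,0,.04])
u=proj(c,[[.545,.185,.04]])[0]; x0,y0=np.maximum((u-[62,60]).astype(int),0); print(x0,y0,im[y0:y0+110,x0:x0+110].shape)
cv2.imwrite("pics/z7.png",cv2.resize(im[y0:y0+110,x0:x0+110],None,fx=5,fy=5,interpolation=cv2.INTER_CUBIC))
E
```

```text
[0.66657834 0.08628181 0.28952858] 38.2
z 0.018 [0.4792 0.0022] 471
z 0.083 [0.4864 0.0019] 66
354 28 (110, 110, 3)
```

View pics/w7.png

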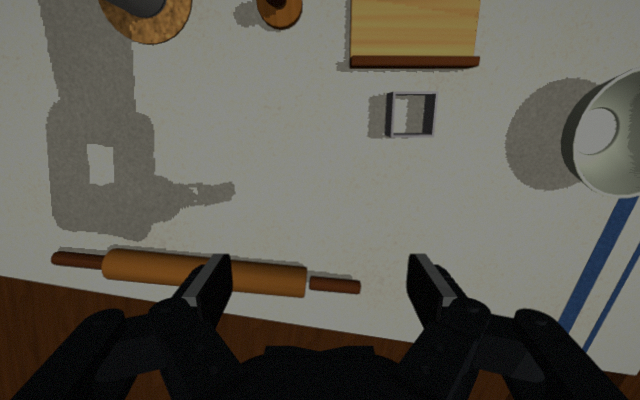

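View pics/z7.png

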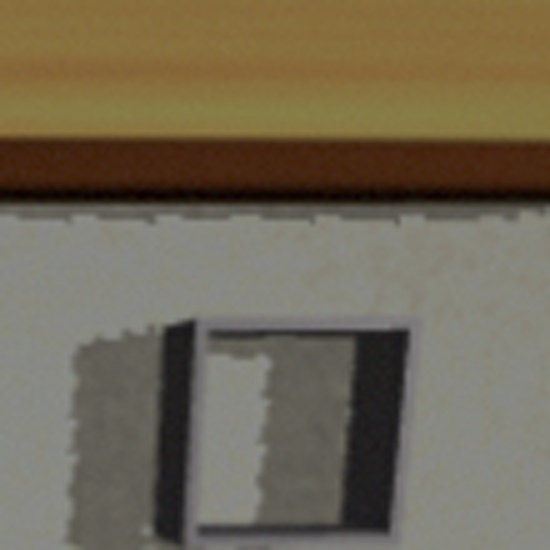

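The cutter stands flat behind the lip, with top corners in the crop at about (195,318), (417,320), (397,545) and (182,545) at 5x. It looks square to the lip. The lip spans columns 350 to 480.

```bash
python3 - <<'E'
from h import *
import pickle
c=pickle.load(open("w7.pkl","rb")); im=cv2.imread("pics/w7.png")
g=lambda a:(np.array(a)+.5)/5-.5+[354,28]
P=plane(c,g([[195,318],[417,320],[397,545],[182,545]]),.04)[:,:2]
e=np.roll(P,-1,0)-P; print("cutter",P.mean(0),np.linalg.norm(e,axis=1),np.degrees(np.arctan2(e[:,1],e[:,0])))
hsv=cv2.cvtColor(im,cv2.COLOR_BGR2HSV); m=(hsv[...,1]>120)&(hsv[...,2]>40)&(hsv[...,2]<100); m[:50]=0;m[75:]=0;m[:,:330]=0
k=max(blobs(m),key=cv2.contourArea)
r=cv2.minAreaRect((plane(c,k.reshape(-1,2),.03)[:,:2]*1000).astype(np.float32)); print("lip top",r,cv2.boundingRect(k))
a=np.radians(10.7);x=np.array([np.cos(a),np.sin(a)]);y=np.array([-x[1],x[0]])
for nm,o in (("board est",np.array([.46439568,.169314])),("lip",np.array(r[0])/1000-.049*x)):
    d=P.mean(0)-o; print(nm,"own x",d@x,"gap",d@x-.055-.028,"own y",d@y)
E
```

```text
cutter [0.57597838 0.1897481 ] [0.05499217 0.05462715 0.05542601 0.05500259] [ 100.40208523   11.61695598  -79.202061   -168.84195646]
lip top ((513.3786010742188, 176.5858154296875), (16.720617294311523, 159.61807250976562), 8.407773971557617) (350, 50, 130, 16)
board est own x 0.11343651969127311 gap 0.030436519691273107 own y -0.0006383730497414948
lip own x 0.11295514127312113 gap 0.02995514127312113 own y 0.0013107412224933322
```

```bash
python3 - <<'E'
from st import *
im=grab_frame("side"); c=calibration("side"); stamp(c,im,[.479,-.003,.04])
cv2.imwrite("pics/f.png",cv2.resize(im[80:330,200:480],None,fx=2.2,fy=2.2))
E
```

```text
z 0.018 [ 0.4765 -0.005 ] 144
z 0.083 [ 0.4757 -0.006 ] 42
```

View pics/f.png

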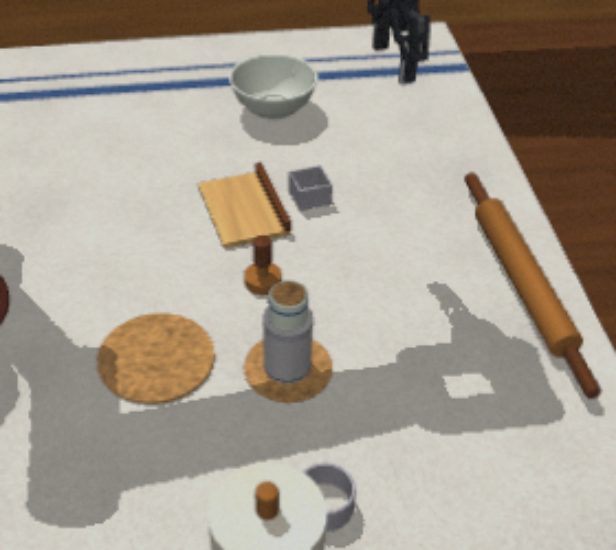

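Everything is in place. The side camera's own mat–board midpoint is (0.478, -0.005), and the stamp measures within 1.5 mm of it.

```bash
python3 -c "
from plant import job_done; print(job_done())"
```

```text
the job is handed in; nothing more can be done
None
```

The job is handed in, with no verdict shown: the tin and pot are centred on the cork mat within about 1 mm, the stamp is upright within about 1.5 mm of the halfway point, and the square cutter is square to the lip, about 3 cm behind it and within about 1 mm of its centre.

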